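# Draw the used oil filter out of its housing with a hook pick

## Robot

A 6-joint arm with a two-finger parallel gripper is mounted at the origin on the work surface. World frame = base frame: x ahead of the robot, y to its left, z up, the work surface at z = 0. Lengths are in m, angles in rad, forces in N, time in s.
With the tool pointing down it reaches from about 0.35 to 0.85 m from the base axis. Payload 8.1 kg.
Tool frame: the origin (TCP) lies on the mounting face of the last link; the fingertips stand 186 mm ahead of it and the grasp point (between the pads) lies 167 mm ahead of it (grip_point_offset is the distance from the TCP to the grasp point, in m); z points along the fingers, y is the direction in which the jaws open and shut (so a half turn about z gives the same grasp; the last joint's range is limited). The gripper opens to 93 mm and grips with 3 to 60 N. Pads are 15 mm wide; open, the fingers measure 128 mm over their backs; the gripper's body (75 mm by 188 mm) begins 65 mm behind the grasp point.
Start: joints at [-1.402, 0.13, 1.488, -0, 1.523, -0.085], TCP at [0.151, -0.581, 0.405] pointing down, gripper open.
Joint ranges: [-2.96, 2.96], [-0.89, 2.26], [0.02, 2.5], [-1.34, 4.48], [0, 2.73], [-2.66, 2.66]. Speed limits (rad/s): [2.39, 2.39, 2.79, 3.14, 3.14, 3.14].

## Interface

Orientations are given as a rotation vector (axis times angle).
In Python, from plant import read_state, read_camera, close_job, grip_point_offset gives the robot as it stands.
- The arm moves only by the shell command python3 -m creep 'ROWS' [OPENING] [FORCE]. ROWS is JSON, a list of rows, each a list of 2 entries, a list of its own where there are three numbers: the shift along the tool's x, y, z in cm, then the turn, a rotation vector about the tool's x, y, z in degrees. In form: [[[tx, ty, tz], [rx, ry, rz]], ...]. A call has 1 to 12 rows; each row shifts and turns the commanded pose from where the row before left it, along the tool's axes as they then stand; what a row does not reach is not made up. A row lasts 1/12 s, in which the tool goes at most 41.7 mm and 7.16 degrees, less where a joint would pass 70% of its speed; a pose out of reach is approached as far as the arm can. A call is refused whole if a number of a shift passes 4.17 or a number of a turn 7.16, either way. A call with a gripper value outside its range is refused whole. OPENING is the opening in per cent of the stroke, from 0 (shut) to 100 (fully open), set as the call begins (- or left out, the last holds). The fingers move at their own pace and stop on an object; FORCE is the grip in N (left out, the last holds). Time passes only in rows, so rows that do not move let the fingers close. It gives the time, the measured TCP pose, the force and the opening at its end, in the units of the state.
- read_state(): the state, without advancing time (a new reading comes with each control period).
- read_camera(name): name is "scene" or "top" or "wrist"; returns a dict with "img" (384x512x3 uint8, red, green, blue), "K" (3x3 intrinsics, pixels), "T" (4x4, takes a point from camera to world coordinates). Camera axes: x right, y down, z forward; pixel columns grow to the right and rows downward; lengths in m; the calibration is good to about 2 mm. A picture is of the moment at which its call begins. There is no depth.
- close_job(): hands the job in, once; it reports no verdict.
The state is a dict: "t": time; "q": joint angles; "dq": joint speeds; "joint_torque": joint torques, N m; "tool_pos": TCP position; "orientation": TCP orientation; "force": force on the tool from outside, world axes, zero at the start; "wrist_torque": the same for the moment, N m; "opening": finger opening in m.
Only numpy, scipy, OpenCV 4.12 (cv2) and the standard library are available. Lean on these libraries where they do the work, as an engineer would, in place of code of your own. Each camera call takes 0.05 s, during which the arm holds its last target.

## Task

Take the red-handled telescopic hook pick from its rack, reach down the open oil filter housing with it, catch the old orange-capped filter element under the lip of its top cap and draw it gently out of its seal and out of the housing, touching the oily element with nothing but the pick. Stand it upright in the black drain tray, unhook it and hang the pick back in the same hole of the rack. Work by feel: never push, pry or pull hard on the element or the housing, do not drop the element, and leave the other things on the bench where they are.

Things in the scene. Friction and masses are not known exactly. Their poses are not given: they have to be found in the camera images.
- pick: Hook pick hanging upright, about 95 g. Origin: centre of the underside of its handle's collar, which rests on the rack; z up, x the way the toe points. Collar 28 x 28 mm, z 0 to 8 mm; red handle 24 mm (x) by 20 mm (y), z 8 to 68. Below: a 9 mm tube to z = -46, and in it a telescopic 6 mm rod with the toe at its foot, all on the z axis.
- pick_grip (a point): Centre of the pick's handle, 38 mm above the origin of pick; same axes. Grip across the 24 mm flats (fingers along x) or the 20 mm sides. The toe is a flat tongue at the rod's very end, 4 mm high, 6 mm wide (y), its tip 8.5 mm in x from the rod's axis. The rod's end is 90 to 114 mm below the origin of pick: how far it is drawn out is not measured; it is stiff and stays so. Find it by touch.
- rack_hole (a point): Blue tool rack fixed to the bench: centre of its middle hole at the upper face, 125 mm above the bench. The hole, 18.5 mm across, passes the rod with its toe; the pick's collar rests on the face. x across the rack (60 mm), y along its row of tools (166 mm). The pick hangs here at the start, axes within about 10 degrees of these. Two other tools, 20 mm thick, stand 58 mm to its +y and -y side, up to 40 mm above the face.
- housing_rim (a point): Aluminium oil filter housing, an upright tower fixed to the bench: centre of its open mouth at the rim, 135 mm above the bench. Straight bore 52 mm across, outer diameter 66 mm. Floor 121 mm below the rim; on it a round port, 29 mm across and 7 mm deep, holds the element's foot in a rubber seal. A low cooler with hose stubs, up to 86 mm high, is on its +x side.
- element: Used filter element, orange end caps, brown pleats, about 120 g, standing in the housing. Origin under its foot, z up. Foot 26 mm across, 8 mm high; body 44 mm; total height 62 mm. The seal drags on the foot with 5 to 9 N for the first 7 mm of lift and yields sideways a few degrees; then it is loose. Hung by one side of its lip it tilts 10 to 20 degrees and rights itself when lowered on a floor.
- element_top (a point): Centre of the used element's top, 62 mm above its origin, 59 mm below the housing's rim at the start. A hole 20 mm across goes through the top lip, 3.5 mm thick; below it a pocket 29 mm across and 9.5 mm high; its floor, 13 mm below the top, is a sprung steel valve disc (gives 2.5 mm at 2 to 11 N, then solid). The lip overhangs it by 4.5 mm all round; the toe goes under it sideways.
- tray_floor (a point): Black open drain tray fixed on the bench, 170 (x) by 140 mm (y), 32 mm high, 3 mm walls: centre of its inner floor, 3 mm above the bench.
- new_element: Bystander: new filter element with green caps and cream pleats, 44 mm diameter, 62 mm high, standing on the bench; origin under its centre.
- cover: Bystander: black screw cover of the housing, 74 mm diameter, 43 mm high, lying on the bench; origin under its centre.
- tape_measure: Bystander: yellow tape measure, 68 x 36 x 64 mm; origin under its centre.
- seal_ring: Bystander: flat black rubber ring, 68 mm outer diameter, 5 mm high; origin under its centre.
- spanner: Bystander: open spanner, 180 mm long, lying flat on the bench.
- note_pad: Bystander: pink note pad, 76 mm square, 16 mm high; origin under its centre.
Things that resemble listed ones, but are neither listed nor needed, are in the scene too. There is more than one size of the part that bears tray_floor; the job needs the larger.

How it is judged:
By the outcome, as a careful person would: the job done as asked, in the order asked, and still so for the second after the job is handed in, with the robot touching nothing.
It also fails if it takes over 72 s, if anything falls off the work surface, if the arm or the gripper's body presses on something with over 40 N, if the wrist force passes 120 N, or if a joint passes its speed limit or range.

## Working session

There is one attempt and no reset: what is moved stays moved. The work goes in short steps, Python scripts to look and compute and a shell command to move; the robot and the scene stay as the last step left them, time stands still between calls to the robot, and variables do not carry over. Pictures are saved under pics/ and viewed, and the job is handed in when it is done.

```bash
ls; mkdir -p pics; python3 - <<'E'
from plant import *
import cv2
s=read_state();print({k:s[k] for k in('t','q','tool_pos','orientation','force','opening')},grip_point_offset)
for n in('scene','top','wrist'):
    c=read_camera(n);cv2.imwrite(f'pics/{n}0.png',c['img'][:,:,::-1]);print(n,c['K'],c['T'])
E
```

```text
pics
{'t': 0.0, 'q': array([-1.40240282e+00,  1.31152178e-01,  1.48925540e+00,  1.74134409e-05,
        1.52300036e+00, -8.54283267e-02]), 'tool_pos': array([ 0.15063386, -0.58055224,  0.40370562]), 'orientation': array([-3.11452706e+00, -3.97402020e-01,  9.09019547e-05]), 'force': array([-0.95046355, -1.65257371,  0.69491785]), 'opening': 0.09291718923137357} 0.1673
scene [[421.48138176   0.         256.30977591]
 [  0.         421.48138176 184.86570638]
 [  0.           0.           1.        ]] [[-0.36039633  0.73972144 -0.56826637  1.22464376]
 [ 0.9327285   0.29328135 -0.20977032  0.31048898]
 [ 0.01149033 -0.6056387  -0.7956568   1.13459053]
 [ 0.          0.          0.          1.        ]]
top [[407.48637642   0.         252.17633133]
 [  0.         407.48637642 189.49286167]
 [  0.           0.           1.        ]] [[ 0.0019209  -0.99230797  0.12377885  0.34985492]
 [-0.99994886 -0.00313499 -0.00961453  0.03183399]
 [ 0.00992862 -0.12375405 -0.99226325  1.12443779]
 [ 0.          0.          0.          1.        ]]
wrist [[328.74355542   0.         253.41999425]
 [  0.         328.74355542 190.70648062]
 [  0.           0.           1.        ]] [[ 2.51589811e-01 -9.37169286e-01 -2.41694636e-01  2.18465246e-01]
 [-9.67833549e-01 -2.43847377e-01 -6.19409161e-02 -5.64712928e-01]
 [-8.87478890e-04  2.49503880e-01 -9.68373392e-01  3.82835893e-01]
 [ 0.00000000e+00  0.00000000e+00  0.00000000e+00  1.00000000e+00]]
```

View pics/scene0.png

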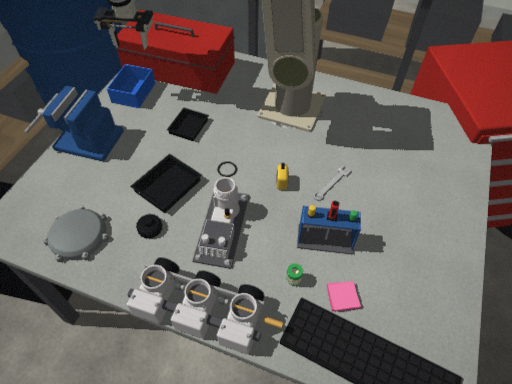

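View pics/top0.png

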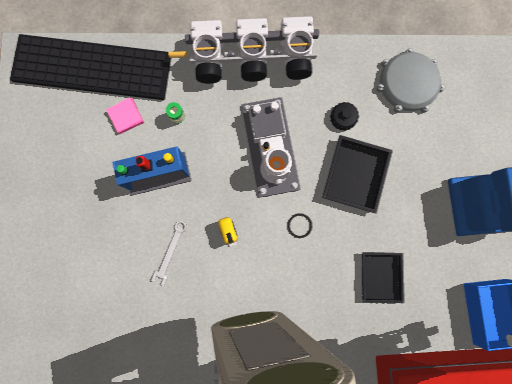

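View pics/wrist0.png

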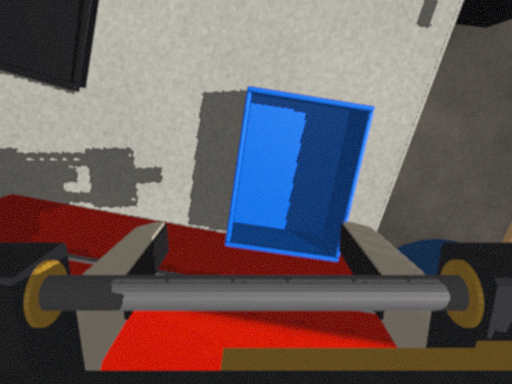

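Top view: rack ~(150,168) with the red handle ~(143,163), housing ~(277,162), large tray ~(357,173), small tray ~(383,277). Next I'll zoom in.

```bash
cat > h.py <<'E'
import numpy as np,cv2
from plant import *
def ray(c,u,v):
    d=np.linalg.inv(c['K'])@np.array([u,v,1.]);return c['T'][:3,3],c['T'][:3,:3]@d
def onz(c,u,v,z):
    o,d=ray(c,u,v);return o+d*(z-o[2])/d[2]
def proj(c,p):
    T=np.linalg.inv(c['T']);q=c['K']@(T[:3,:3]@np.asarray(p)+T[:3,3]);return q[:2]/q[2]
def tri(c1,p1,c2,p2):
    o1,d1=ray(c1,*p1);o2,d2=ray(c2,*p2)
    s=np.linalg.lstsq(np.c_[d1,-d2],o2-o1,rcond=None)[0]
    a=o1+d1*s[0];b=o2+d2*s[1];return (a+b)/2,np.linalg.norm(a-b)
def crop(c,u0,v0,w,h,f,name):
    cv2.imwrite(f'pics/{name}.png',cv2.resize(c['img'][v0:v0+h,u0:u0+w,::-1],None,fx=f,fy=f,interpolation=cv2.INTER_CUBIC))
E
python3 - <<'E'
from h import *
t=read_camera('top');s=read_camera('scene')
crop(t,100,130,100,75,8,'ctr');crop(t,240,90,160,120,5,'cth');crop(s,290,190,80,60,10,'csr');crop(s,190,165,80,60,10,'csh')
E
```

```text
(no output)
```

View pics/ctr.png

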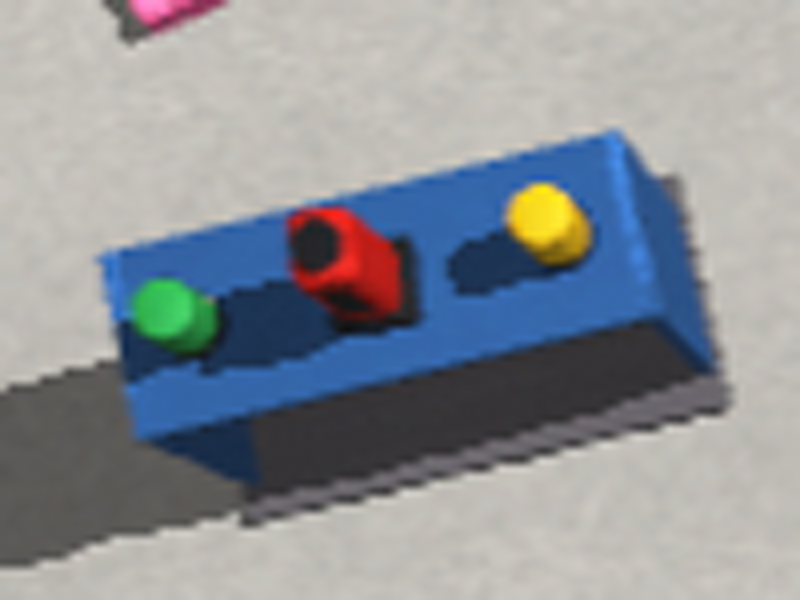

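View pics/cth.png

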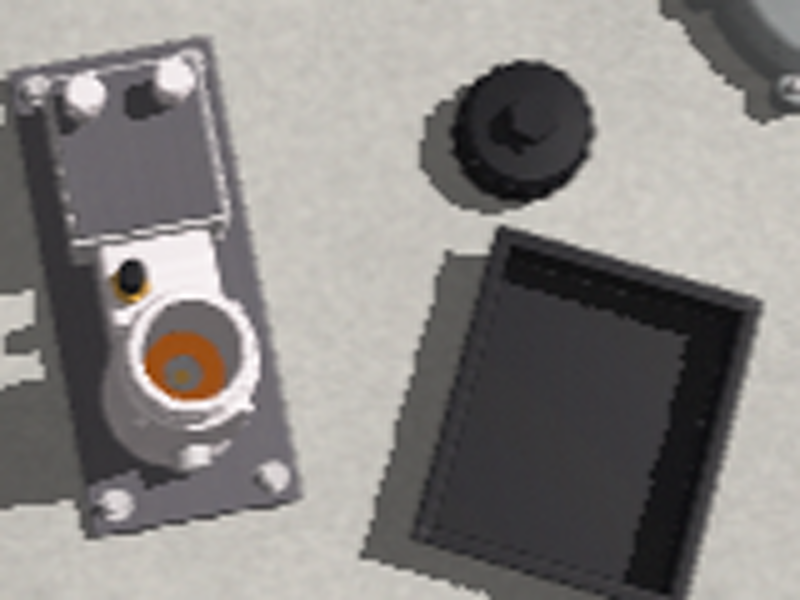

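View pics/csr.png

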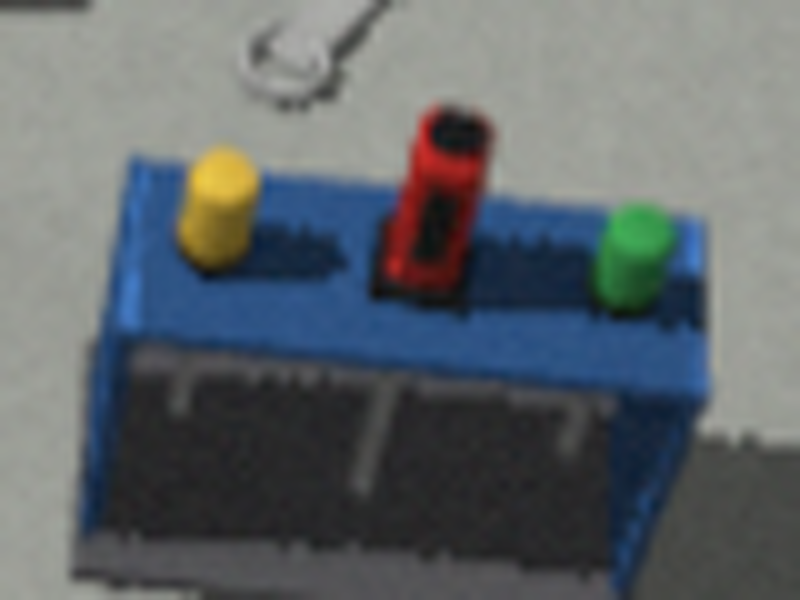

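View pics/csh.png

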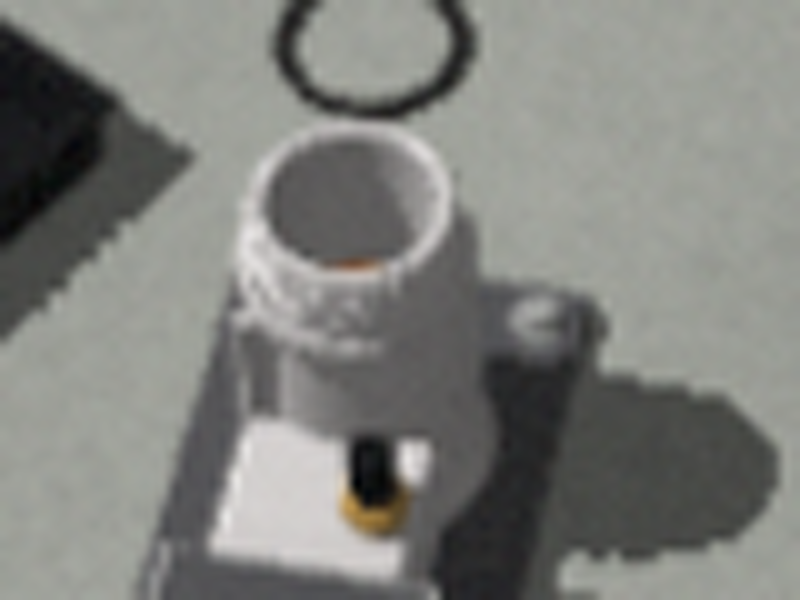

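```bash
python3 - <<'E'
from h import *
t=read_camera('top');s=read_camera('scene')
print('rack corners')
P=[onz(t,u/8+100-.44,v/8+130-.44,.125) for u,v in[(100,258),(612,132),(657,320),(138,440)]]
for p in P:print(p.round(4))
print('c',np.mean(P,0))
P2=[onz(s,u/10+290-.45,v/10+190-.45,.125) for u,v in[(138,160),(705,218),(708,385),(110,335)]]
for p in P2:print(p.round(4))
print('c',np.mean(P2,0))
# pick top
print('top tri',tri(t,(316/8+99.56,246/8+129.56),s,(460/10+289.55,130/10+189.55)))
# rim
for c,nm,b in((t,'t',(262,148,296,180)),(s,'s',(212,175,240,200))):
    g=c['img'].astype(int)
print('rim t',onz(t,196/5+239.6,350/5+89.6,.135), 's',onz(s,347/10+189.55,203/10+164.55,.135))
print('bore s',onz(s,358/10+189.55,203/10+164.55,.135))
P=[onz(t,u/5+239.6,v/5+89.6,.032) for u,v in[(500,228),(762,300),(690,600),(415,538)]]
for p in P:print(p.round(4))
print('tray',np.mean(P,0))
E
```

```text
rack corners
[0.5427 0.3704 0.125 ]
[0.5834 0.2127 0.125 ]
[0.5238 0.1973 0.125 ]
[0.4857 0.3562 0.125 ]
c [0.53392159 0.2841308  0.125     ]
[0.5237 0.1987 0.125 ]
[0.4828 0.3569 0.125 ]
[0.538  0.3701 0.125 ]
[0.5838 0.2091 0.125 ]
c [0.5320817  0.28371351 0.125     ]
top tri (array([0.5323975 , 0.28461018, 0.19719797]), np.float64(0.0012311410725420393))
rim t [ 0.54793585 -0.04340841  0.135     ] s [ 0.54585719 -0.04181603  0.135     ]
bore s [ 0.5446512  -0.03877424  0.135     ]
[ 0.6375 -0.2192  0.032 ]
[ 0.5977 -0.3623  0.032 ]
[ 0.4326 -0.3167  0.032 ]
[ 0.4658 -0.169   0.032 ]
tray [ 0.53340194 -0.26679728  0.032     ]
```

Rack centre ≈ (0.533, 0.284), row yaw ≈ 14.5°; rim ≈ (0.546, -0.042); tray ≈ (0.533, -0.267). I'll take a close wrist view of the housing on the way over.

```bash
R='[2.6,-2.35,-0.26],[0,0,0]'; python3 -m creep '[[[2.6,-2.35,-0.25],[0,0,0]],[[2.6,-2.35,-0.25],[0,0,0]],[[2.6,-2.35,-0.25],[0,0,0]],[[2.6,-2.35,-0.25],[0,0,0]],[[2.6,-2.35,-0.25],[0,0,0]],[[2.6,-2.35,-0.25],[0,0,0]],[[2.6,-2.35,-0.25],[0,0,0]],[[2.6,-2.35,-0.25],[0,0,0]],[[2.6,-2.35,-0.25],[0,0,0]],[[2.6,-2.35,-0.25],[0,0,0]],[[2.6,-2.35,-0.25],[0,0,0]],[[2.6,-2.35,-0.25],[0,0,0]]]'
python3 -m creep '[[[2.6,-2.35,-0.25],[0,0,0]],[[2.6,-2.35,-0.25],[0,0,0]],[[2.6,-2.35,-0.25],[0,0,0]],[[2.6,-2.35,-0.25],[0,0,0]],[[2.6,-2.35,-0.25],[0,0,0]],[[2.6,-2.35,-0.25],[0,0,0]],[[0,0,0],[0,0,0]],[[0,0,0],[0,0,0]],[[0,0,0],[0,0,0]]]'
python3 - <<'E'
from h import *
c=read_camera('wrist');crop(c,0,0,512,384,1.5,'wh');np.save('wh.npy',c,allow_pickle=True)
p=proj(c,(.546,-.042,.135));print(p)
E
```

```text
t: 1.35
tool_pos: [0.3824, -0.2279, 0.4351]
orientation: [3.116, 0.397, 0.001]
force: [0.3, 0.5, -0.4]
opening: 0.0931
t: 2.1
tool_pos: [0.4974, -0.0538, 0.4496]
orientation: [3.116, 0.399, -0.001]
force: [-1.0, -0.1, -0.4]
opening: 0.093
[252.08772449 128.74376948]
```

View pics/wh.png

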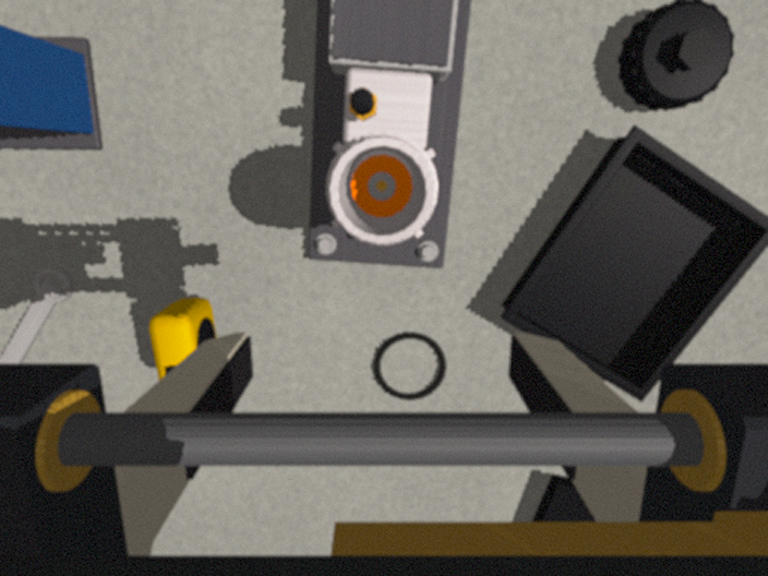

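The wrist view shows the rim at about (383,189) and the orange cap with its hole at about (381,185) in the 1.5x picture. Fitting circles to both.

```bash
python3 - <<'E'
from h import *
c=np.load('wh.npy',allow_pickle=True).item();im=c['img'].astype(int)
r,g,b=im[...,0],im[...,1],im[...,2]
def fit(m,nm,z):
    cn=max(cv2.findContours(m.astype(np.uint8),cv2.RETR_EXTERNAL,cv2.CHAIN_APPROX_NONE)[0],key=cv2.contourArea)
    e=cv2.fitEllipse(cn);print(nm,e,onz(c,*e[0],z).round(4))
roi=np.zeros(r.shape,bool);roi[84:168,212:300]=1
fit((r>1.6*b)&(r>90)&roi,'cap',.076)
# dark interior of the rim
m=(r<175)&roi
n,l,st,ce=cv2.connectedComponentsWithStats(m.astype(np.uint8))
k=l[125,275] ;print(im[125,275],im[125,284:296].tolist(),im[125,214:232].tolist())
L=l[140,254];fit(l==L,'bore',.135)
# white ring outer: points via scan lines
pts=[];cx,cy=255.3,126
g3=im.sum(2)
for a in np.radians(range(0,360,4)):
    prof=[g3[int(round(cy+rr*np.sin(a))),int(round(cx+rr*np.cos(a)))] for rr in np.arange(24,46,.25)]
    prof=np.array(prof);inn=np.where(prof>560)[0]
    if len(inn): 
        pts.append((cx+(24+.25*inn[0])*np.cos(a),cy+(24+.25*inn[0])*np.sin(a)))
e=cv2.fitEllipseAMS(np.array(pts,np.float32));print('inner',e,onz(c,*e[0],.135))
# hole in cap, yellow centre
fit((r<1.3*b+15)&(r<190)&(np.hypot(*(np.mgrid[0:384,0:512]-np.array([123.5,254.5])[:,None,None]))<13),'disc',.063)
E
```

```text
cap ((253.8840789794922, 123.6817855834961), (41.1126823425293, 41.26701354980469), 70.2417984008789) [ 0.5477 -0.0433  0.076 ]
[104  78  65] [[199, 189, 186], [215, 203, 199], [220, 208, 204], [215, 206, 201], [220, 211, 208], [230, 222, 219], [238, 232, 230], [233, 220, 221], [161, 150, 148], [93, 87, 92], [91, 87, 89], [88, 86, 83]] [[43, 41, 42], [42, 41, 43], [53, 49, 52], [75, 70, 69], [97, 93, 93], [147, 142, 137], [208, 199, 199], [221, 212, 213], [219, 209, 207], [220, 209, 208], [217, 204, 201], [200, 190, 188], [177, 169, 168], [170, 160, 157], [172, 163, 161], [175, 165, 161], [153, 147, 141], [107, 106, 105]]
bore ((254.9962921142578, 126.79261016845703), (56.479217529296875, 59.16559982299805), 177.07327270507812) [ 0.5483 -0.044   0.135 ]
inner ((254.761962890625, 126.97539520263672), (59.22012710571289, 61.18497848510742), 180.15765380859375) [ 0.54807332 -0.04388806  0.135     ]
disc ((254.0, 123.6957015991211), (16.629291534423828, 17.33786964416504), 0.0) [ 0.5471 -0.0437  0.063 ]
```

```bash
python3 -m creep '[[[1.49,-3.47,0],[0,0,0]],[[1.49,-3.47,0],[0,0,0]],[[1.49,-3.47,0],[0,0,0]],[[1.49,-3.47,0],[0,0,0]],[[1.49,-3.47,0],[0,0,0]],[[1.49,-3.47,0],[0,0,0]],[[1.49,-3.47,0],[0,0,0]],[[1.49,-3.47,0],[0,0,0]],[[0,0,0],[0,0,-7]],[[0,0,0],[0,0,-7]],[[0,0,0],[0,0,-7]],[[0,0,0],[0,0,-7]]]'
python3 -m creep '[[[0,0,0],[0,0,-6.9]],[[0,0,0],[0,0,-6.9]],[[0,0,0],[0,0,-6.9]],[[0,0,0],[0,0,-6.9]],[[0,0,0],[0,0,-6.9]],[[0,0,0],[0,0,-6.9]],[[0,0,0],[0,0,-6.9]],[[0,0,0],[0,0,-6.9]],[[0,0,0],[0,0,-6.9]],[[0,0,0],[0,0,0]],[[0,0,0],[0,0,0]],[[0,0,0],[0,0,0]]]'
python3 - <<'E'
from h import *
c=read_camera('wrist');crop(c,0,0,512,384,1.5,'wr');np.save('wr.npy',c,allow_pickle=True)
print(proj(c,(.533,.284,.125)),read_state()['q'])
E
```

```text
t: 3.15
tool_pos: [0.5435, 0.2435, 0.4496]
orientation: [2.925, 1.146, -0.001]
force: [-0.1, -0.5, -0.1]
opening: 0.0929
t: 4.15
tool_pos: [0.5434, 0.2439, 0.4498]
orientation: [1.927, 2.481, -0.0]
force: [0.8, 0.1, -0.1]
opening: 0.093
[252.46525675 134.78708823] [ 3.36232120e-01  1.04106039e-01  1.43503035e+00 -4.37271704e-05
  1.60242871e+00  8.51579427e-02]
```

View pics/wr.png

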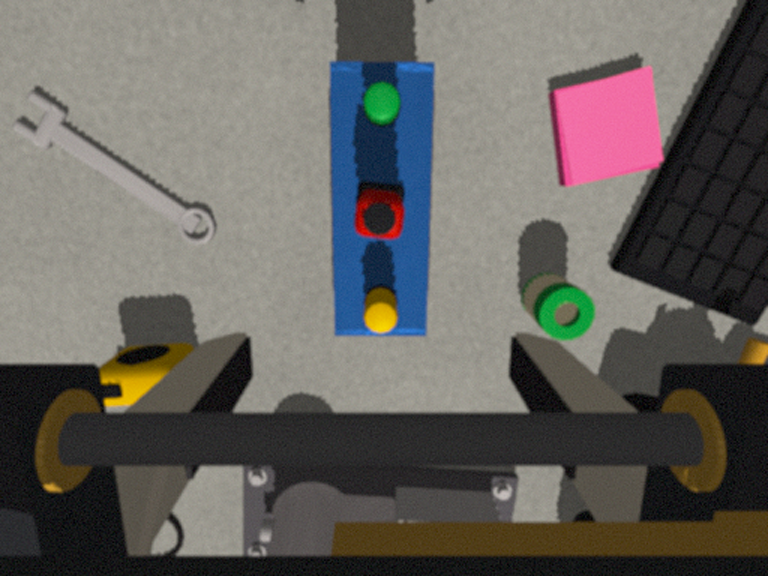

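The wrist view shows the rack aligned with the tool, the red handle at (380,215) and its neighbours at (382,103) and (380,311) in the 1.5x picture. Measuring the handle's centre and yaw.

```bash
python3 - <<'E'
from h import *
c=np.load('wr.npy',allow_pickle=True).item();im=c['img'].astype(int)
crop(c,205,100,100,75,8,'wrz')
r,g,b=im[...,0],im[...,1],im[...,2]
m=((r>2*g)&(r>2*b)&(r>60)).astype(np.uint8);m[:, :200]=0;m[180:]=0;m[:,310:]=0
cn=max(cv2.findContours(m,cv2.RETR_EXTERNAL,cv2.CHAIN_APPROX_NONE)[0],key=cv2.contourArea)
print('red',cv2.minAreaRect(cn),cv2.boundingRect(cn))
m2=((b>1.4*r)&(b>40)).astype(np.uint8);m2[:,:200]=0;m2[:,310:]=0;m2[230:]=0
cn=max(cv2.findContours(m2,cv2.RETR_EXTERNAL,cv2.CHAIN_APPROX_NONE)[0],key=cv2.contourArea)
print('blue',cv2.minAreaRect(cn),cv2.boundingRect(cn))
bx=cv2.approxPolyDP(cv2.convexHull(cn),4,True)[:,0];
for p in bx: print(p,onz(c,*p,.125).round(4))
R,_=cv2.Rodrigues(read_state()['orientation']);print(R.round(3))
E
```

```text
red ((252.64633178710938, 142.18292236328125), (31.141695022583008, 31.141693115234375), 6.34019136428833) (237, 126, 32, 33)
blue ((254.5, 131.49998474121094), (68.99998474121094, 182.99996948242188), 0.0) (220, 40, 70, 184)
[221  41] [0.4874 0.3541 0.125 ]
[288  42] [0.543  0.3675 0.125 ]
[283 223] [0.5831 0.2086 0.125 ]
[223 222] [0.5259 0.195  0.125 ]
[[-0.248  0.969  0.   ]
 [ 0.969  0.248 -0.   ]
 [-0.     0.    -1.   ]]
```

View pics/wrz.png

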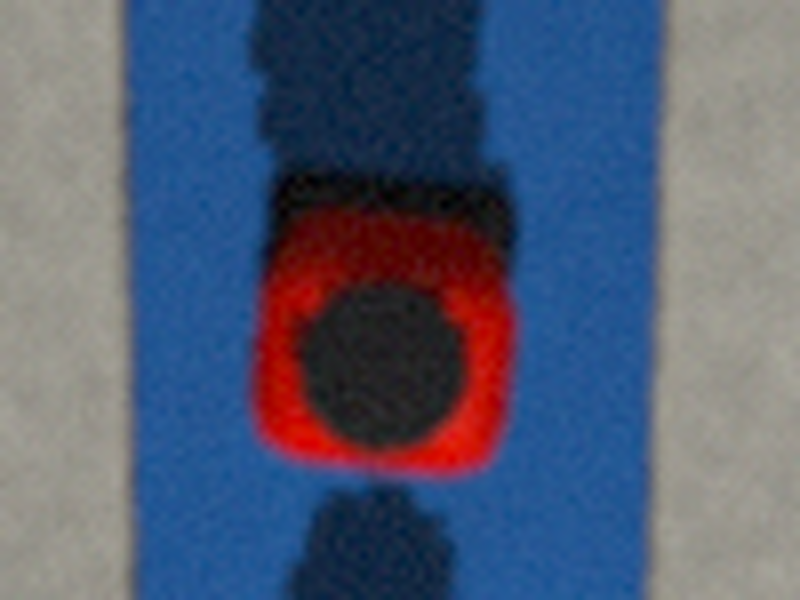

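```bash
python3 - <<'E'
from h import *
c=np.load('wr.npy',allow_pickle=True).item()
p=onz(c,204.56+383/8,99.56+365/8,.193);print(p, onz(c,204.56+395/8,99.56+(172+30*8*1.0*.5+8)/8,.133))
s=read_state();R,_=cv2.Rodrigues(s['orientation'])
print((R.T@(np.r_[p[:2],.163+.1673]-s['tool_pos'])*100).round(2))
E
```

```text
[0.5335695  0.28249422 0.193     ] [0.53462106 0.28304424 0.133     ]
[3.960e+00 1.000e-02 1.195e+01]
```

```bash
python3 -m creep '[[[2,0,0],[0,0,4]],[[1.95,0,0],[0,0,0]],[[0,0,2],[0,0,0]],[[0,0,2],[0,0,0]],[[0,0,2],[0,0,0]],[[0,0,2],[0,0,0]],[[0,0,2],[0,0,0]],[[0,0,1],[0,0,0]],[[0,0,0.9],[0,0,0]],[[0,0,0],[0,0,0]],[[0,0,0],[0,0,0]]]' 100
python3 -m creep '[[[0,0,0],[0,0,0]],[[0,0,0],[0,0,0]],[[0,0,0],[0,0,0]],[[0,0,0],[0,0,0]],[[0,0,0],[0,0,0]],[[0,0,0],[0,0,0]],[[0,0,0],[0,0,0]],[[0,0,0],[0,0,0]],[[0,0,0],[0,0,0]],[[0,0,0],[0,0,0]]]' 10 40
python3 - <<'E'
from h import *
s=read_state();print(s['tool_pos'],s['force'],s['opening'])
c=read_camera('wrist');crop(c,0,0,512,384,1.5,'wg')
c=read_camera('scene');crop(c,280,170,100,75,8,'sg')
E
```

```text
t: 5.12
tool_pos: [0.5346, 0.2833, 0.3311]
orientation: [2.007, 2.417, 0.0]
force: [-0.0, -0.9, 0.5]
opening: 0.0928
t: 5.95
tool_pos: [0.5345, 0.2833, 0.3307]
orientation: [-2.006, -2.418, 0.0]
force: [-0.2, -0.5, -0.0]
opening: 0.0305
[0.53448842 0.28331062 0.33070707] [-0.24320519 -0.48989454 -0.02424384] 0.030485467956254512
```

View pics/wg.png

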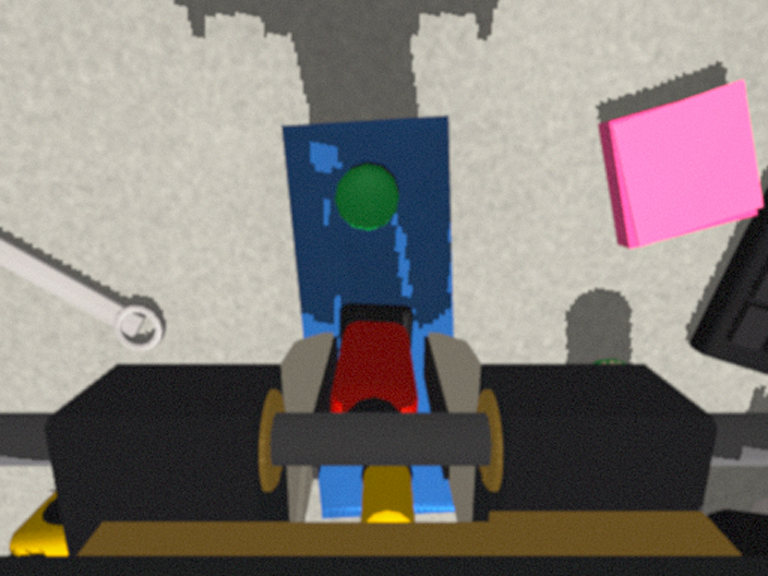

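View pics/sg.png

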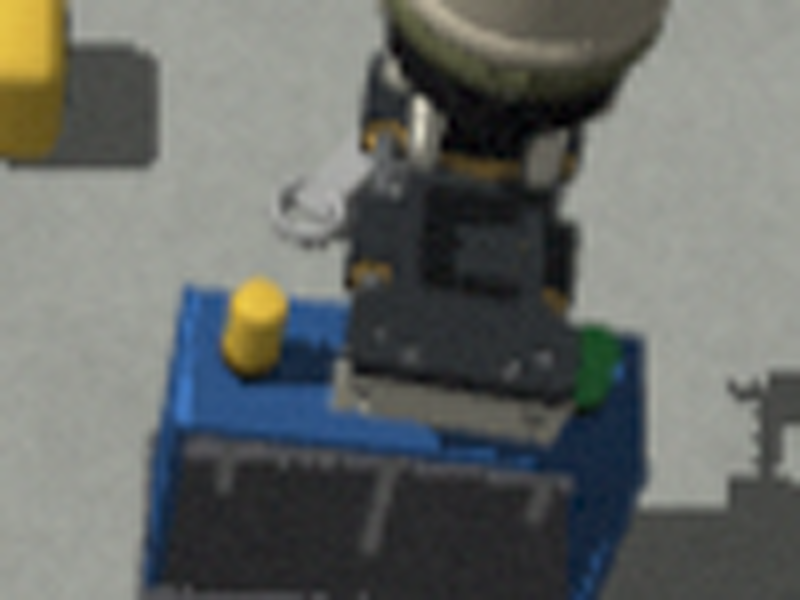

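```bash
python3 -m creep '[[[0,0,0],[0,0,0]],[[0,0,0],[0,0,0]],[[0,0,0],[0,0,0]],[[0,0,0],[0,0,0]],[[0,0,0],[0,0,0]],[[0,0,0],[0,0,0]]]'
python3 -m creep '[[[0,0,-0.4],[0,0,0]],[[0,0,-0.4],[0,0,0]],[[0,0,-0.7],[0,0,0]],[[0,0,-1],[0,0,0]],[[0,0,-1],[0,0,0]],[[0,0,-1],[0,0,0]],[[0,0,-1],[0,0,0]],[[0,0,0],[0,0,0]]]'
python3 - <<'E'
from h import *
s=read_state();print(s['tool_pos'],s['force'],s['wrist_torque'],s['opening'])
c=read_camera('scene');crop(c,280,170,100,75,8,'sg2')
E
```

```text
t: 6.55
tool_pos: [0.5345, 0.2833, 0.3307]
orientation: [-2.006, -2.418, 0.0]
force: [-0.5, -0.9, -1.1]
opening: 0.0237
t: 7.22
tool_pos: [0.5351, 0.2836, 0.3895]
orientation: [2.004, 2.416, 0.007]
force: [0.9, 0.1, -0.2]
opening: 0.024
[0.53513185 0.28363374 0.38947612] [ 0.85642643  0.14676374 -0.23980809] [-0.07636047 -0.1472822   0.01687087] 0.024042168089774694
```

View pics/sg2.png

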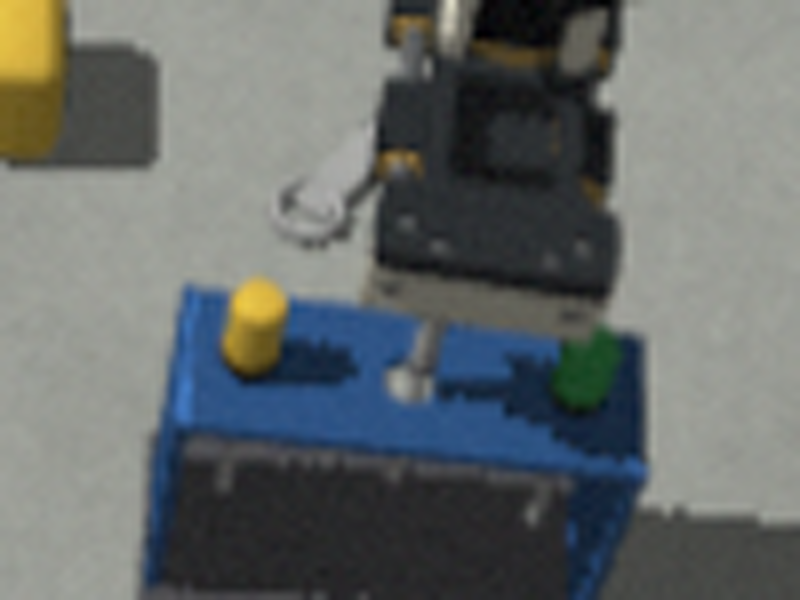

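```bash
python3 - <<'E'
from h import *
c=read_camera('scene');crop(c,305,205,50,36,16,'sg3')
for p in [(.5346,.2833,.090),(.5346,.2833,.07),(.5346,.2833,.125)]: print(proj(c,p))
E
```

```text
[328.78542801 224.0416169 ]
[327.78117598 227.64187896]
[330.60689898 217.51160984]
```

View pics/sg3.png

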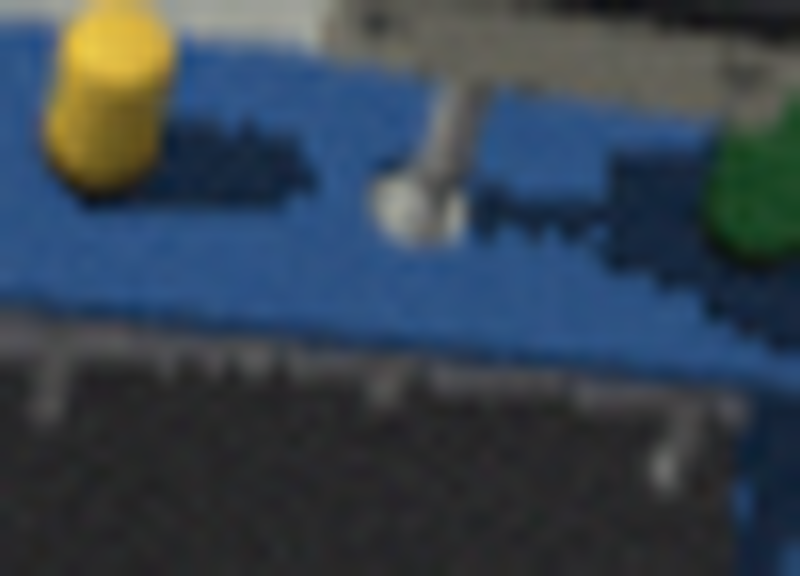

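The rod end shows at about (329,230) in the scene view, lower than a bare rod would reach. That suggests the toe points to +x and the rod is drawn long. I'll shift 2 mm in -x and lift slowly.

```bash
python3 -m creep '[[[0,-0.2,0],[0,0,0]],[[0,0,-0.4],[0,0,0]],[[0,0,-0.4],[0,0,0]],[[0,0,-0.4],[0,0,0]],[[0,0,-0.4],[0,0,0]]]'; python3 -m creep '[[[0,0,-0.4],[0,0,0]],[[0,0,-0.4],[0,0,0]],[[0,0,-0.4],[0,0,0]]]';python3 -m creep '[[[0,0,-0.4],[0,0,0]],[[0,0,-0.4],[0,0,0]],[[0,0,-0.4],[0,0,0]]]';python3 -m creep '[[[0,0,-0.4],[0,0,0]],[[0,0,-0.4],[0,0,0]],[[0,0,-0.4],[0,0,0]]]'
```

```text
t: 7.73
tool_pos: [0.5326, 0.2829, 0.4021]
orientation: [-2.006, -2.418, 0.0]
force: [-0.3, 0.5, -0.4]
opening: 0.0238
t: 7.98
tool_pos: [0.5326, 0.283, 0.4143]
orientation: [2.006, 2.418, 0.0]
force: [0.7, -0.2, -1.8]
opening: 0.024
t: 8.23
tool_pos: [0.5325, 0.283, 0.4262]
orientation: [2.006, 2.418, 0.0]
force: [-0.4, 0.8, -1.2]
opening: 0.0239
t: 8.48
tool_pos: [0.5325, 0.283, 0.4381]
orientation: [-2.006, -2.418, 0.0]
force: [0.2, -0.4, -0.1]
opening: 0.0236
```

```bash
python3 - <<'E'
from h import *
c=read_camera('scene');crop(c,295,175,60,45,13,'sg4');s=read_state();print(s['tool_pos'],s['force'],s['wrist_torque'])
E
```

```text
[0.53266465 0.28299094 0.43917682] [-0.34203356  0.61737385 -0.3879601 ] [ 0.00366738 -0.07440769  0.02202508]
```

View pics/sg4.png

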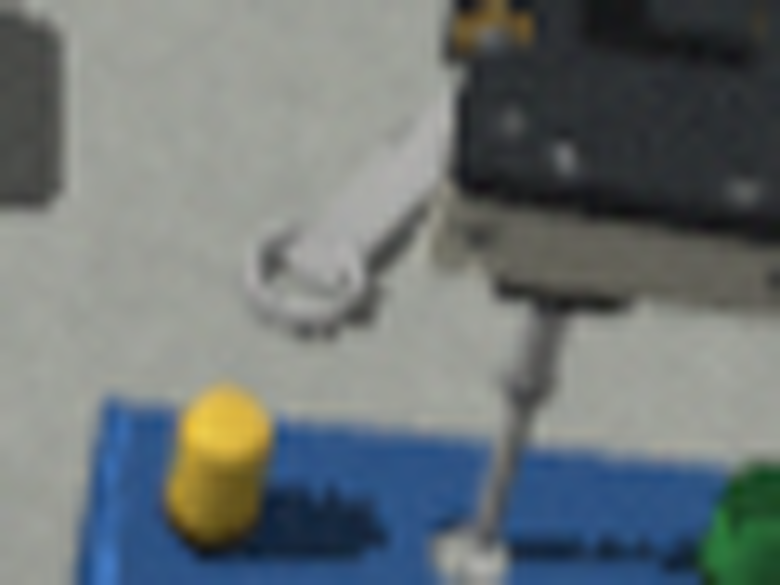

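```bash
python3 -m creep '[[[0,0,-0.3],[0,0,0]],[[0,0,-0.3],[0,0,0]],[[0,0,-0.4],[0,0,0]],[[0,0,-0.5],[0,0,0]],[[0,0,-1],[0,0,0]],[[0,0,-1.5],[0,0,0]],[[0,0,-2.5],[0,0,0]],[[0,0,-1],[0,0,0]],[[0,0,0],[0,0,0]],[[0,0,0],[0,0,0]]]'
python3 - <<'E'
from h import *
c=read_camera('scene');crop(c,300,160,60,45,13,'sg5');s=read_state();print(s['tool_pos'],s['force'],s['wrist_torque'])
np.save('sg5.npy',c,allow_pickle=True)
c=read_camera('wrist');crop(c,0,0,512,384,1.5,'wg5');np.save('wg5.npy',c,allow_pickle=True)
E
```

```text
t: 9.37
tool_pos: [0.5327, 0.283, 0.5135]
orientation: [2.005, 2.417, 0.003]
force: [-0.6, 0.1, -2.0]
opening: 0.0237
[0.53254837 0.28296135 0.51205405] [-0.46852228  0.24969503 -1.14534213] [ 0.03089512 -0.06628676  0.03398273]
```

View pics/sg5.png

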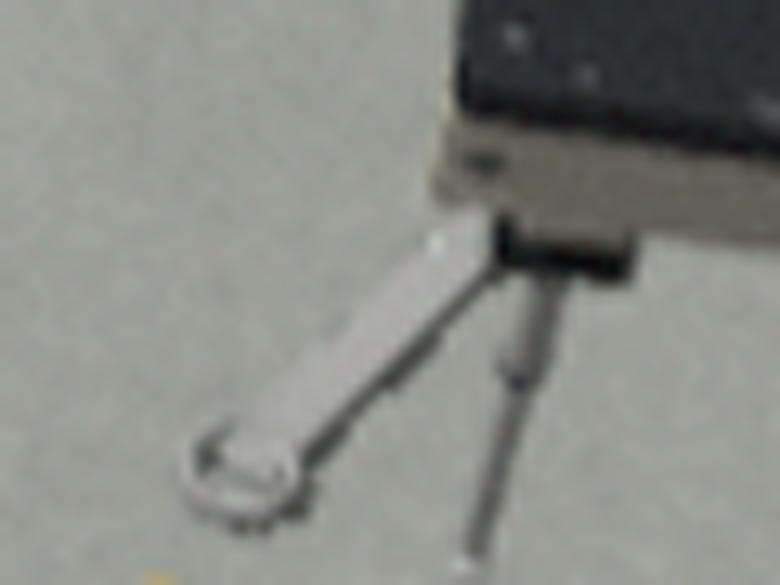

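View pics/wg5.png

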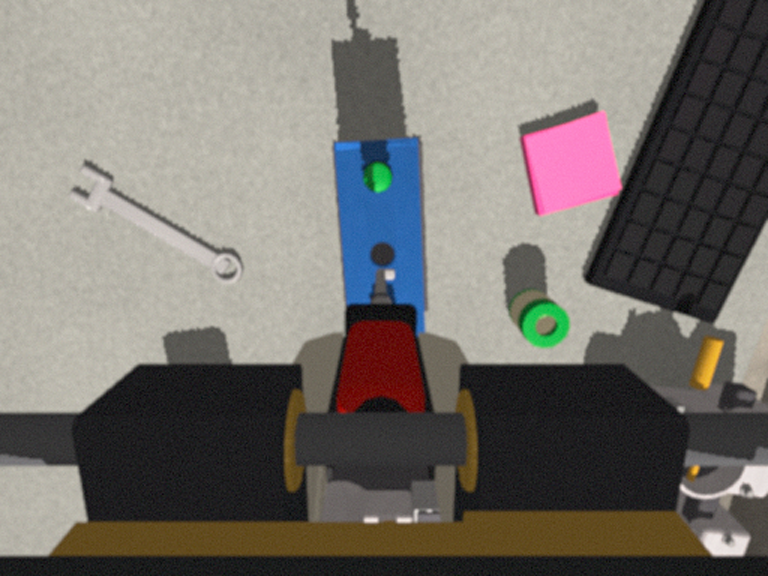

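The pick is out. In the wrist view the toe is at (389,274), pointing image-right, which is tool +y and world +x. The empty hole is at (383,253). Triangulating the toe and measuring the hole.

```bash
python3 - <<'E'
from h import *
s=np.load('sg5.npy',allow_pickle=True).item();w=np.load('wg5.npy',allow_pickle=True).item()
crop(w,225,150,60,45,13,'wz');crop(s,320,190,30,22,26,'sz')
st=read_state();R,_=cv2.Rodrigues(st['orientation'])
for su in[(299.5+465/13,159.5+565/13)]:
    p,e=tri(s,su,w,(389/1.5-.17,274/1.5-.17));print(p,e,'tool frame',R.T@(p-st['tool_pos']))
print('grip',st['tool_pos']+R@[0,0,.1673]); print('hole',onz(w,382.5/1.5-.17,253.5/1.5-.17,.125))
for L in(90,102,114): print(L,proj(w,st['tool_pos']+R@[0,.0085,.1673+.038+(L-2)/1000]),proj(s,st['tool_pos']+R@[0,.0085,.1673+.038+(L-2)/1000]))
E
```

```text
[0.53835408 0.28476751 0.20359114] 0.00047028478650999224 tool frame [0.00085539 0.00668157 0.30762266]
grip [0.53219051 0.28280027 0.34392632]
hole [0.53520368 0.28152941 0.125     ]
90 [261.70103792 186.99756729] [335.69034607 200.34953926]
102 [261.35447841 183.7797872 ] [334.96895675 202.91502085]
114 [261.03436103 180.80752037] [334.25963839 205.43757444]
```

View pics/wz.png

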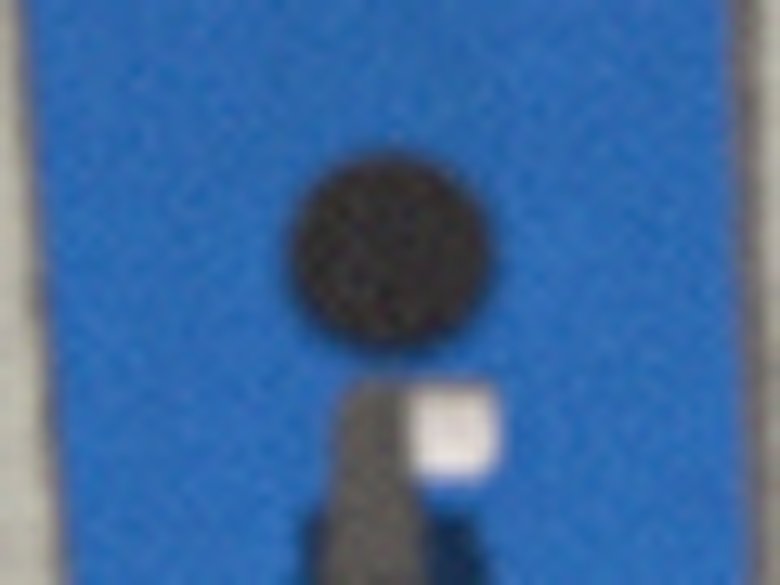

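View pics/sz.png

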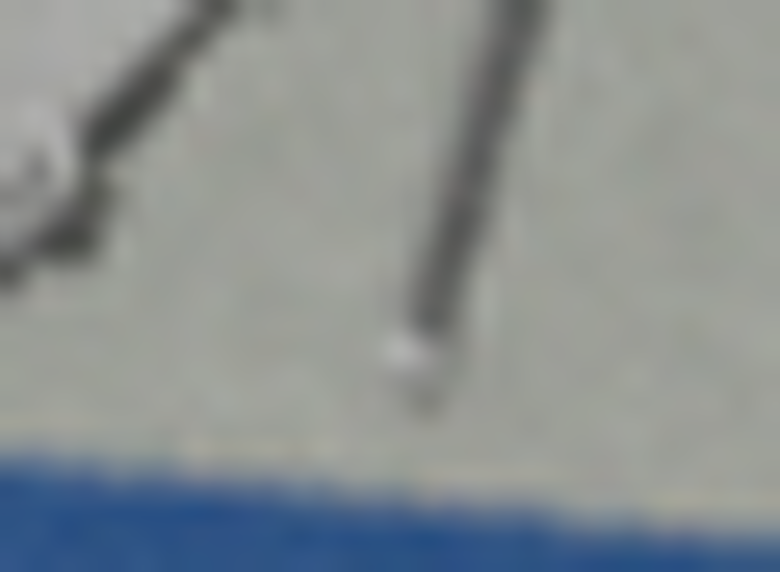

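```bash
cat >> h.py <<'E'
def go(x,y,z=None):
    s=read_state();R,_=cv2.Rodrigues(s['orientation']);p=s['tool_pos']
    d=np.array([x,y,p[2] if z is None else z])-p
    print('pos',p.round(4),'need cm',(R.T@d*100).round(2),'yaw y',np.degrees(np.arctan2(R[1,1],R[0,1])).round(2),'tilt',R[2].round(4),'F',s['force'].round(1),'M',s['wrist_torque'].round(2))
E
python3 -c "
from h import *
go(.545,-.044)"
```

```text
pos [0.5325 0.2829 0.5112] need cm [-3.236e+01 -4.810e+00  2.000e-02] yaw y 10.64 tilt [-4.0e-04 -1.9e-03 -1.0e+00] F [ 0.3 -0.1 -0.5] M [-0.05 -0.14  0.01]
```

```bash
python3 -m creep '[[[-1.5,-0.2,0],[0,0,0]],[[-3.2,-0.5,0],[0,0,0]],[[-3.5,-0.5,0],[0,0,0]],[[-3.5,-0.5,0],[0,0,0]],[[-3.5,-0.5,0],[0,0,0]],[[-3.5,-0.5,0],[0,0,0]],[[-3.5,-0.5,0],[0,0,0]],[[-3.5,-0.5,0],[0,0,0]],[[-3.5,-0.5,0],[0,0,0]],[[-2.2,-0.4,0],[0,0,0]],[[-0.96,-0.21,0],[0,0,0]],[[0,0,0],[0,0,0]]]'
python3 -m creep '[[[0,0,1],[0,0,0]],[[0,0,1],[0,0,0]],[[0,0,1],[0,0,0]],[[0,0,0.5],[0,0,0]],[[0,0,0],[0,0,0]],[[0,0,0],[0,0,0]]]'
python3 - <<'E'
from h import *
go(.545,-.044)
c=read_camera('wrist');crop(c,180,130,150,112,5,'wh2');np.save('wh2.npy',c,allow_pickle=True)
c=read_camera('scene');crop(c,190,140,80,60,10,'sh2');np.save('sh2.npy',c,allow_pickle=True)
E
```

```text
t: 10.47
tool_pos: [0.5446, -0.0463, 0.5115]
orientation: [-2.009, -2.413, 0.002]
force: [0.2, -0.1, -1.2]
opening: 0.0239
t: 10.97
tool_pos: [0.5449, -0.0432, 0.477]
orientation: [-2.004, -2.418, 0.001]
force: [-0.3, -0.0, 0.0]
opening: 0.0236
pos [ 0.5449 -0.0432  0.477 ] need cm [-0.08 -0.01 -0.  ] yaw y 10.71 tilt [ 5.0e-04 -1.3e-03 -1.0e+00] F [-0.3 -0.   0. ] M [-0.03 -0.13 -0.05]
```

View pics/wh2.png

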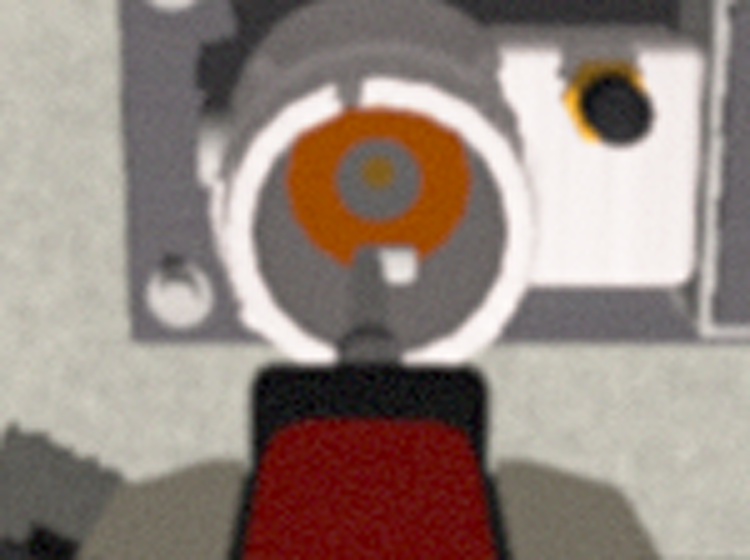

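View pics/sh2.png

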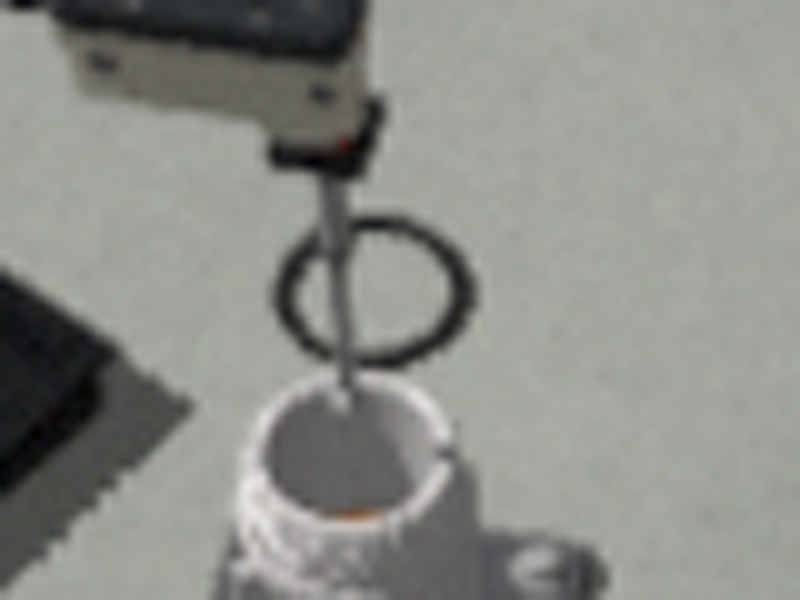

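```bash
python3 - <<'E'
from h import *
c=np.load('wh2.npy',allow_pickle=True).item();s2=np.load('sh2.npy',allow_pickle=True).item()
im=c['img'].astype(int);r,g,b=im[...,0],im[...,1],im[...,2]
m=((r>1.8*b)&(r>90)).astype(np.uint8);m[:,:230]=0;m[:,280:]=0;m[190:]=0
cn,h=cv2.findContours(m,cv2.RETR_CCOMP,cv2.CHAIN_APPROX_NONE)
st=read_state();R,_=cv2.Rodrigues(st['orientation'])
T=lambda p:(R.T@(p-st['tool_pos'])*1000).round(1)
for k in cn:
    if len(k)>15:
        e=cv2.fitEllipse(k);p=onz(c,*e[0],.076);print(len(k),e,p.round(4),T(p))
px=(179.6+400/5,129.6+265/5)
for z in(.166,.17,.174):
    p=onz(c,*px,z);print('toe',z,p,T(p),'expected tool y 5.75')
print(tri(c,px,s2,(189.55+341/10,139.55+397/10)))
for z in(.166,.17,.174):print('rod at',z,T(onz(c,179.6+368/5,129.6+265/5,z)))
# rim centre via edge points (outer by eye)
for a in[((252+525)/2,0)]:pass
E
```

```text
16 ((255.12477111816406, 164.0), (4.625817775726318, 5.3836822509765625), 90.0) [ 0.547  -0.0413  0.076 ] [  1.9   2.  402.2]
102 ((255.07679748535156, 166.2310333251953), (29.530487060546875, 37.356201171875), 86.44052124023438) [ 0.5474 -0.0439  0.076 ] [ -0.7   2.  402.2]
47 ((255.2148895263672, 165.49708557128906), (16.8988094329834, 17.28875732421875), 103.57090759277344) [ 0.5474 -0.0431  0.076 ] [2.000e-01 2.100e+00 4.022e+02]
toe 0.166 [ 0.55091251 -0.04207839  0.166     ] [  0.5   5.8 312.2] expected tool y 5.75
toe 0.17 [ 0.5506695  -0.04118107  0.17      ] [  1.4   5.7 308.2] expected tool y 5.75
toe 0.174 [ 0.55042649 -0.04028374  0.174     ] [  2.3   5.6 304.2] expected tool y 5.75
(array([ 0.55060173, -0.04067807,  0.16861041]), np.float64(0.0016148853449774554))
rod at 0.166 [  0.5  -0.  312.2]
rod at 0.17 [  1.4   0.  308.2]
rod at 0.174 [  2.3   0.  304.2]
```

```bash
python3 -m creep '[[[-0.03,-0.06,0.5],[0,0,0]],[[0,0,1.0],[0,0,0]],[[0,0,1.0],[0,0,0]],[[0,0,1.0],[0,0,0]],[[0,0,1.0],[0,0,0]],[[0,0,1.0],[0,0,0]],[[0,0,1.0],[0,0,0]],[[0,0,0.5],[0,0,0]],[[0,0,0],[0,0,0]],[[0,0,0],[0,0,0]]]'
python3 - <<'E'
from h import *
go(.545,-.044)
c=read_camera('wrist');crop(c,180,80,150,112,5,'wh3');np.save('wh3.npy',c,allow_pickle=True)
E
```

```text
t: 11.9
tool_pos: [0.5445, -0.0444, 0.4075]
orientation: [-2.006, -2.417, 0.0]
force: [-0.4, 0.4, -0.9]
opening: 0.0237
pos [ 0.5445 -0.0444  0.4075] need cm [ 0.03  0.06 -0.  ] yaw y 10.64 tilt [ 2.e-04 -5.e-04 -1.e+00] F [-0.4  0.4 -0.9] M [-0.01 -0.1   0.01]
```

View pics/wh3.png

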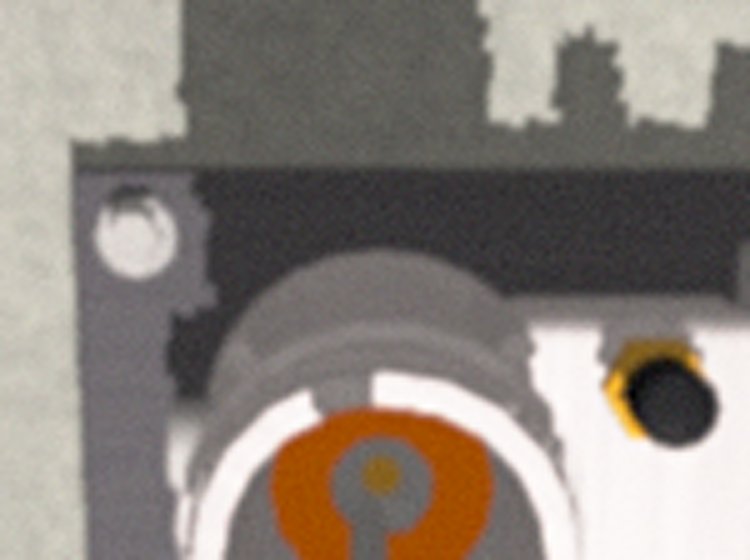

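```bash
python3 - <<'E'
from h import *
c=np.load('wh3.npy',allow_pickle=True).item();crop(c,205,150,100,75,8,'wh3b')
st=read_state();R,_=cv2.Rodrigues(st['orientation'])
for L in(98,102,106,110):
  for x in (0,.001): print(L,x,proj(c,st['tool_pos']+R@[x,.00575,.1673+.038+L/1000]))
E
```

```text
98 0 [259.47867637 184.76543788]
98 0.001 [259.48450571 183.65990644]
102 0 [259.4041615  183.72416737]
102 0.001 [259.40985032 182.63235509]
106 0 [259.33158835 182.71003031]
106 0.001 [259.33714195 181.63160223]
110 0 [259.26088199 181.72197977]
110 0.001 [259.26630539 180.65661299]
```

View pics/wh3b.png

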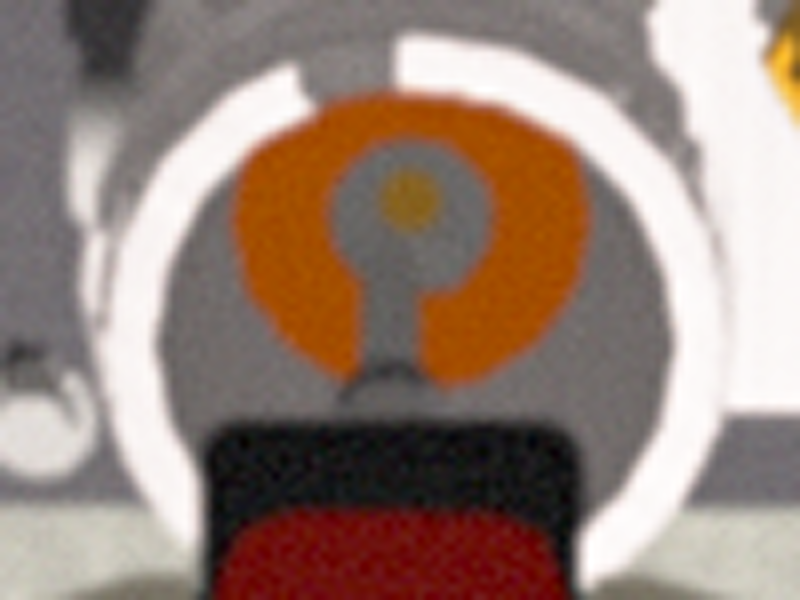

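```bash
python3 -c "
from h import *
c=np.load('wh3.npy',allow_pickle=True).item()
st=read_state();R,_=cv2.Rodrigues(st['orientation'])
print(R.T@(onz(c,205+411/8-.44,150+219/8-.44,.076)-st['tool_pos'])*1000)
print(R.T@(onz(c,205+390/8-.44,150+320/8-.44,.09)-st['tool_pos'])*1000)"
python3 -m creep '[[[0,0,0.5],[0,0,0]],[[0,0,0.5],[0,0,0]],[[0,0,0.4],[0,0,0]],[[0,0,0.2],[0,0,0]],[[0,0,0],[0,0,0]]]'
python3 -m creep '[[[0,0,0.1],[0,0,0]],[[0,0,0.1],[0,0,0]],[[0,0,0.1],[0,0,0]],[[0,0,0],[0,0,0]]]'
python3 -m creep '[[[0,0,0.1],[0,0,0]],[[0,0,0.1],[0,0,0]],[[0,0,0.1],[0,0,0]],[[0,0,0],[0,0,0]]]'
```

```text
[  0.87385196   2.80553769 332.15681941]
[-8.13955602e+00  2.97883703e-01  3.18157047e+02]
t: 12.37
tool_pos: [0.5443, -0.0443, 0.3908]
orientation: [-2.005, -2.417, 0.001]
force: [0.2, 0.3, -0.3]
opening: 0.0235
t: 12.7
tool_pos: [0.5445, -0.0444, 0.3886]
orientation: [-2.006, -2.418, 0.0]
force: [0.3, 0.0, -1.9]
opening: 0.0241
t: 13.03
tool_pos: [0.5444, -0.0443, 0.3854]
orientation: [-2.006, -2.418, 0.0]
force: [0.6, -0.5, -1.5]
opening: 0.0242
```

```bash
for i in 1 2 3 4; do python3 -m creep '[[[0,0,0.1],[0,0,0]],[[0,0,0.1],[0,0,0]]]' | egrep 'pos|force'; done
```

```text
tool_pos: [0.5445, -0.0444, 0.3837]
force: [-0.3, 0.1, -0.7]
tool_pos: [0.5445, -0.0444, 0.3816]
force: [0.1, -0.3, -1.3]
tool_pos: [0.5445, -0.0444, 0.3796]
force: [-0.4, 0.2, -0.5]
tool_pos: [0.5446, -0.0444, 0.3783]
force: [-1.6, 0.4, 5.7]
```

```bash
python3 -m creep '[[[0,0,0],[0,0,0]],[[0,0,0],[0,0,0]]]'; python3 - <<'E'
from h import *
c=read_camera('wrist');crop(c,205,150,100,75,8,'wh4');np.save('wh4.npy',c,allow_pickle=True);s=read_state();print(s['force'],s['tool_pos'])
E
```

```text
t: 13.87
tool_pos: [0.5446, -0.0444, 0.3785]
orientation: [2.005, 2.417, 0.001]
force: [-2.4, 0.0, 4.6]
opening: 0.0238
[-1.37831546  0.32858913  4.72471436] [ 0.54459167 -0.04442156  0.37847612]
```

View pics/wh4.png

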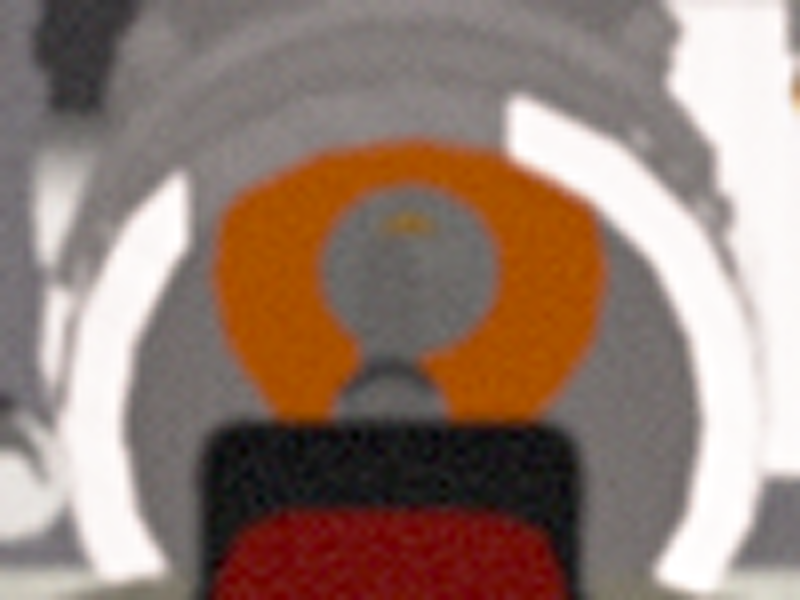

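Contact is on the valve disc at TCP z 0.3785, so the rod is about 111 mm long, and the toe is seen inside the hole. I'll raise 2.5 mm and slide the toe under the lip along tool +y, watching the force.

```bash
python3 -m creep '[[[0,0,-0.1],[0,0,0]],[[0,0,-0.15],[0,0,0]],[[0,0,0],[0,0,0]]]' | egrep 'pos|force'
python3 -m creep '[[[0,0.1,0],[0,0,0]],[[0,0.1,0],[0,0,0]],[[0,0.1,0],[0,0,0]],[[0,0,0],[0,0,0]]]' | egrep 'pos|force'
python3 -m creep '[[[0,0.1,0],[0,0,0]],[[0,0.1,0],[0,0,0]],[[0,0,0],[0,0,0]]]' | egrep 'pos|force'
python3 -m creep '[[[0,0.1,0],[0,0,0]],[[0,0,0],[0,0,0]]]' | egrep 'pos|force'
```

```text
tool_pos: [0.5445, -0.0444, 0.3801]
force: [0.0, 0.1, -0.9]
tool_pos: [0.5476, -0.0438, 0.38]
force: [-0.6, -0.1, -1.6]
tool_pos: [0.5495, -0.0434, 0.3802]
force: [-0.2, 0.9, -1.1]
tool_pos: [0.5505, -0.0432, 0.3803]
force: [0.5, -0.0, -0.8]
```

```bash
python3 -m creep '[[[0,0.1,0],[0,0,0]],[[0,0,0],[0,0,0]]]' | egrep 'pos|force'
python3 -m creep '[[[0,0.05,0],[0,0,0]],[[0,0,0],[0,0,0]],[[0,0,0],[0,0,0]]]' | egrep 'pos|force'
python3 - <<'E'
from h import *
c=read_camera('wrist');crop(c,205,150,100,75,8,'wh5');s=read_state();print(s['force'],s['wrist_torque'],s['tool_pos'])
st=s;R,_=cv2.Rodrigues(st['orientation'])
E
```

```text
tool_pos: [0.5515, -0.043, 0.3803]
force: [-0.4, -0.4, -0.5]
tool_pos: [0.5519, -0.043, 0.3802]
force: [1.1, -0.3, -0.7]
[-0.26902992  0.40032754 -1.42481317] [-0.04600665 -0.09866807  0.02575602] [ 0.55186269 -0.04296801  0.38026081]
```

View pics/wh5.png

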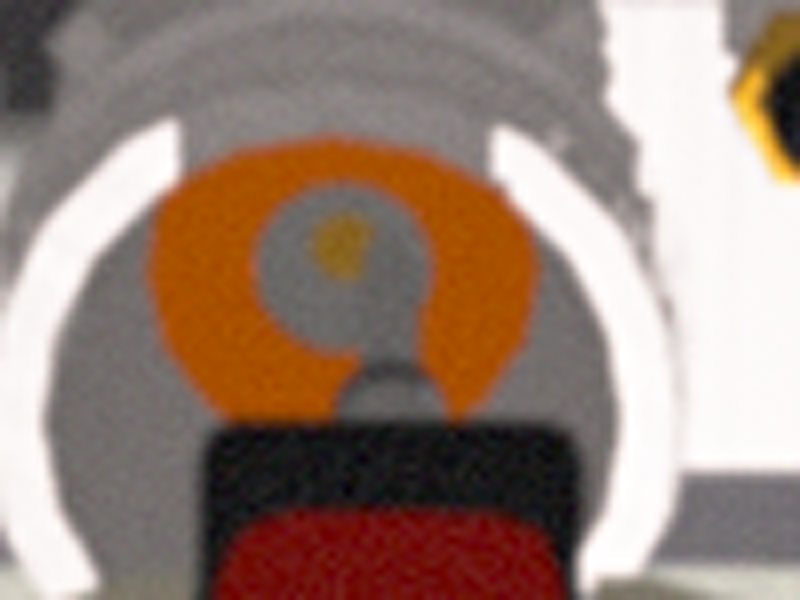

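Rod is ~5 mm off the hole centre, so about 3.3 mm of the toe is under the lip. Lifting slowly.

```bash
python3 -m creep '[[[0,0,-0.05],[0,0,0]],[[0,0,-0.1],[0,0,0]],[[0,0,-0.1],[0,0,0]],[[0,0,-0.1],[0,0,0]],[[0,0,0],[0,0,0]]]' | egrep 'pos|force'
python3 -m creep '[[[0,0,-0.05],[0,0,0]],[[0,0,-0.05],[0,0,0]],[[0,0,0],[0,0,0]]]' | egrep 'pos|force'
python3 -m creep '[[[0,0,-0.05],[0,0,0]],[[0,0,-0.05],[0,0,0]],[[0,0,0],[0,0,0]]]' | egrep 'pos|force'
python3 -m creep '[[[0,0,-0.05],[0,0,0]],[[0,0,-0.05],[0,0,0]],[[0,0,0],[0,0,0]]]' | egrep 'pos|force'
```

```text
tool_pos: [0.5519, -0.043, 0.3841]
force: [0.0, -0.1, -1.7]
tool_pos: [0.5519, -0.043, 0.3849]
force: [0.4, -0.5, -1.2]
tool_pos: [0.5517, -0.043, 0.3853]
force: [0.6, 1.0, -3.4]
tool_pos: [0.5515, -0.0429, 0.3859]
force: [-1.0, -0.0, -5.7]
```

```bash
for i in 1 2 3; do python3 -m creep '[[[0,0,-0.05],[0,0,0]],[[0,0,-0.05],[0,0,0]],[[0,0,-0.05],[0,0,0]]]' | egrep 'pos|force'; done
```

```text
tool_pos: [0.5516, -0.0429, 0.3876]
force: [-0.8, -0.4, -8.6]
tool_pos: [0.5518, -0.043, 0.3898]
force: [-1.8, -0.5, -7.3]
tool_pos: [0.5521, -0.043, 0.3918]
force: [0.3, -0.1, -2.3]
```

```bash
python3 -m creep '[[[0,0,-0.05],[0,0,0]],[[0,0,-0.05],[0,0,0]],[[0,0,-0.05],[0,0,0]],[[0,0,-0.05],[0,0,0]],[[0,0,0],[0,0,0]]]' | egrep 'pos|force'; python3 - <<'E'
from h import *
c=read_camera('wrist');crop(c,205,150,100,75,8,'wh6');s=read_state();print(s['force'],s['wrist_torque'],s['tool_pos'])
E
```

```text
tool_pos: [0.552, -0.043, 0.3938]
force: [-0.9, 0.6, -1.9]
[ 0.35159289 -0.34844869 -2.1674495 ] [-0.06625852 -0.06092514  0.00999173] [ 0.55195308 -0.04299486  0.39363319]
```

View pics/wh6.png

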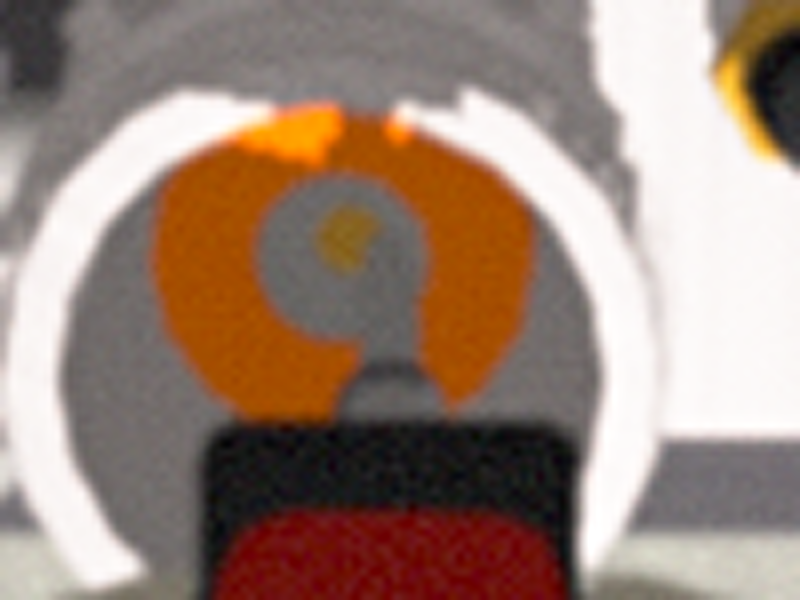

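The seal has let go: the reading fell from 8.6 N to about 2 N, and the element is rising with the hook. Drawing it up gently, easing about 3 mm back toward centre.

```bash
python3 -m creep '[[[0,0,-0.1],[0,0,0]],[[0,-0.02,-0.15],[0,0,0]],[[0,-0.02,-0.2],[0,0,0]],[[0,-0.04,-0.2],[0,0,0]],[[0,-0.04,-0.2],[0,0,0]],[[0,-0.04,-0.2],[0,0,0]],[[0,-0.04,-0.2],[0,0,0]],[[0,-0.04,-0.2],[0,0,0]],[[0,-0.03,-0.2],[0,0,0]],[[0,0,-0.2],[0,0,0]]]' | egrep 'pos|force'; python3 - <<'E'
from h import *
c=read_camera('wrist');crop(c,205,150,100,75,8,'wh7');s=read_state();print(s['force'],s['wrist_torque'],s['tool_pos'])
E
```

```text
tool_pos: [0.5492, -0.0435, 0.412]
force: [0.3, 0.2, -1.9]
[-0.10762038 -0.721728   -1.47841094] [-0.05199962 -0.02287958  0.01636189] [ 0.5492597  -0.04349657  0.41245836]
```

View pics/wh7.png

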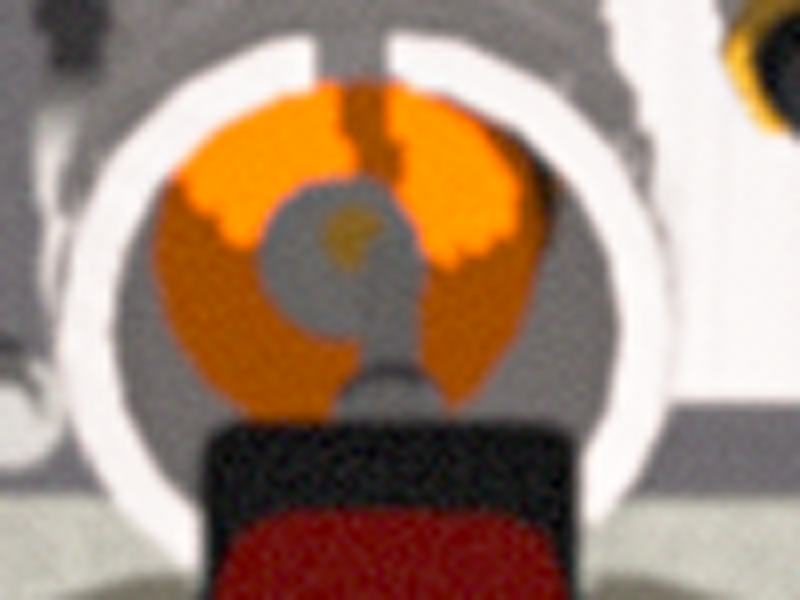

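```bash
python3 -m creep '[[[0,0,-0.25],[0,0,0]],[[0,-0.03,-0.3],[0,0,0]],[[0,-0.03,-0.35],[0,0,0]],[[0,-0.03,-0.35],[0,0,0]],[[0,-0.03,-0.35],[0,0,0]],[[0,-0.03,-0.35],[0,0,0]],[[0,0,-0.35],[0,0,0]],[[0,0,-0.35],[0,0,0]],[[0,0,-0.35],[0,0,0]],[[0,0,-0.35],[0,0,0]],[[0,0,-0.35],[0,0,0]],[[0,0,-0.35],[0,0,0]]]' | egrep 'pos|force';python3 - <<'E'
from h import *
c=read_camera('wrist');crop(c,205,130,100,75,8,'wh8');c=read_camera('scene');crop(c,190,140,80,60,10,'sh8')
E
```

```text
tool_pos: [0.5476, -0.0438, 0.4527]
force: [-0.2, -1.2, -2.9]
```

View pics/wh8.png

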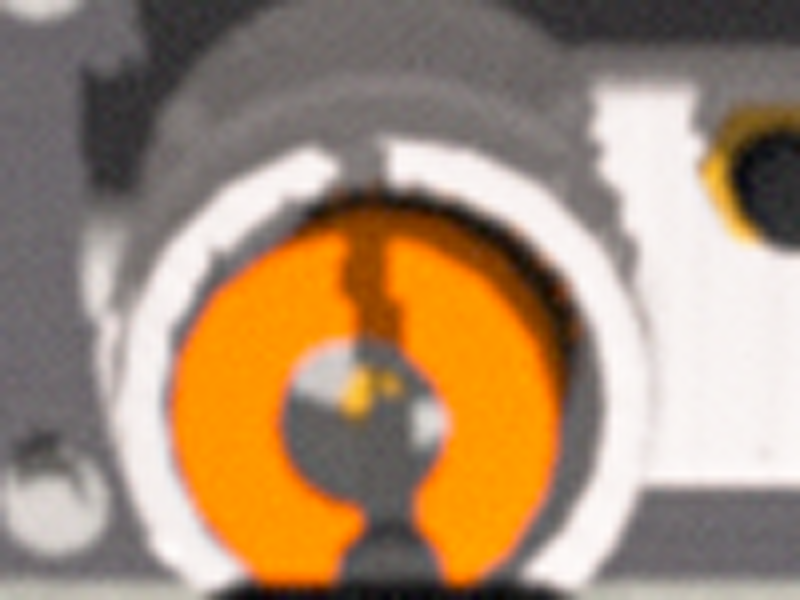

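View pics/sh8.png

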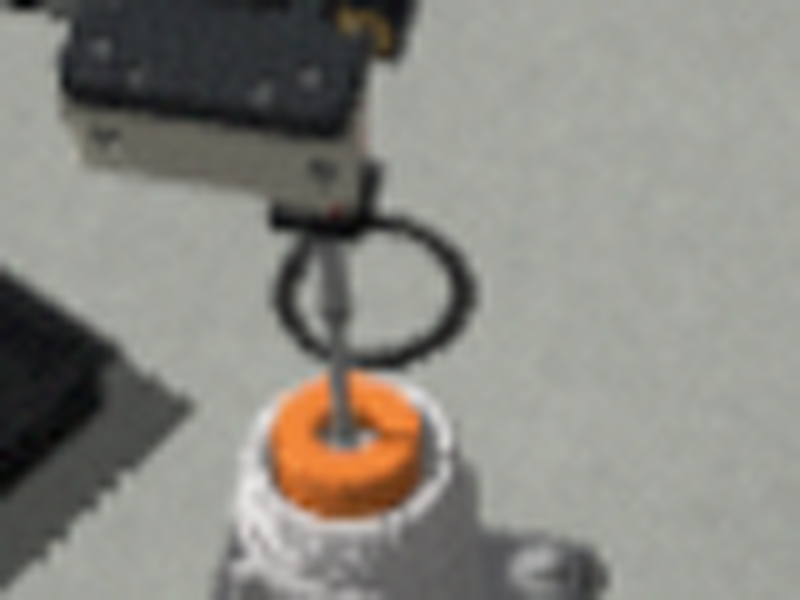

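The overlap has shrunk to about 1 mm, because the cap leans on the -y wall. Moving the hook back to +y to regain it.

```bash
python3 -m creep '[[[0,0.05,0],[0,0,0]],[[0,0.05,0],[0,0,0]],[[0,0.05,0],[0,0,0]],[[0,0.05,0],[0,0,0]],[[0,0.05,0],[0,0,0]],[[0,0.05,0],[0,0,0]],[[0,0,0],[0,0,0]]]' | egrep 'pos|force';python3 - <<'E'
from h import *
c=read_camera('wrist');crop(c,205,130,100,75,8,'wh9');c=read_camera('scene');crop(c,190,140,80,60,10,'sh9');print(read_state()['force'])
E
```

```text
tool_pos: [0.5507, -0.0432, 0.4522]
force: [-0.0, -0.6, -1.7]
[-0.99161461  0.46168598 -1.76622021]
```

View pics/wh9.png

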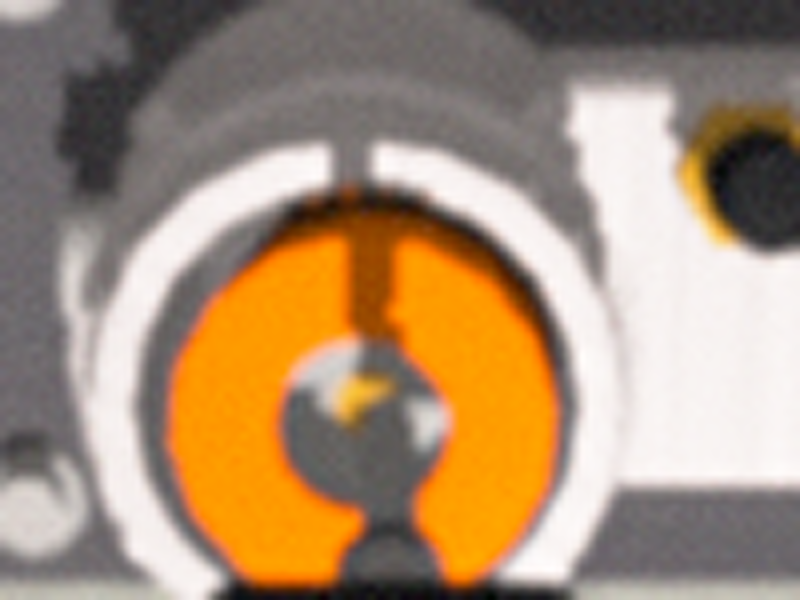

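```bash
python3 -m creep '[[[0,0.05,0],[0,0,0]],[[0,0.05,0],[0,0,0]],[[0,0.05,0],[0,0,0]],[[0,0.05,0],[0,0,0]],[[0,0.05,0],[0,0,0]],[[0,0.05,0],[0,0,0]],[[0,0,0],[0,0,0]]]' | egrep 'pos|force';python3 - <<'E'
from h import *
c=read_camera('wrist');crop(c,205,130,100,75,8,'wh10');c=read_camera('scene');crop(c,190,140,80,60,10,'sh10');print(read_state()['force'])
E
```

```text
tool_pos: [0.5537, -0.0426, 0.4522]
force: [0.2, -0.1, -2.0]
[ 0.03986343 -0.96581561 -2.29470617]
```

View pics/wh10.png

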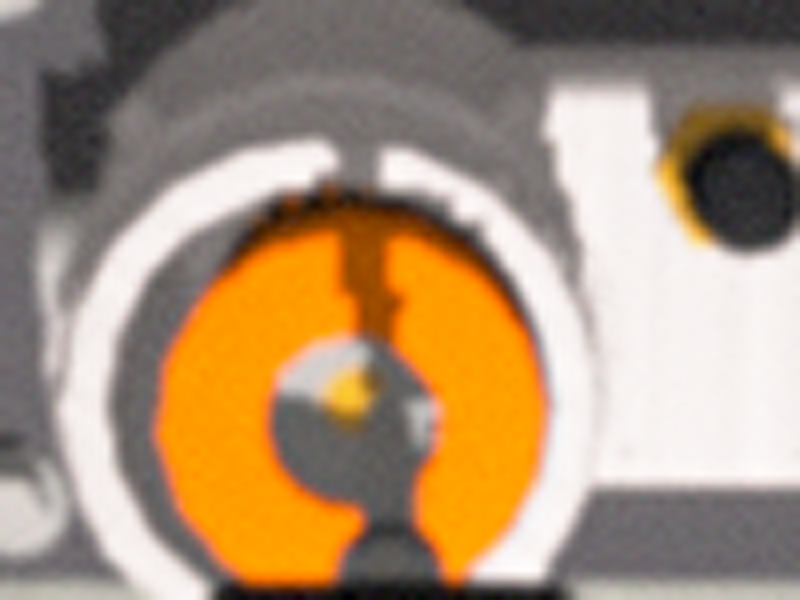

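```bash
python3 -m creep '[[[0,0.05,0],[0,0,0]],[[0,0.05,0],[0,0,0]],[[0,0.02,0],[0,0,0]],[[0,0,0],[0,0,0]]]' | egrep 'pos|force';python3 - <<'E'
from h import *
c=read_camera('wrist');crop(c,205,130,100,75,8,'wh11');c=read_camera('scene');crop(c,190,140,80,60,10,'sh11');print(read_state()['force'])
E
```

```text
tool_pos: [0.5548, -0.0424, 0.4522]
force: [-1.5, -0.4, -1.7]
[ 0.0178915   0.4275364  -1.71480629]
```

View pics/wh11.png

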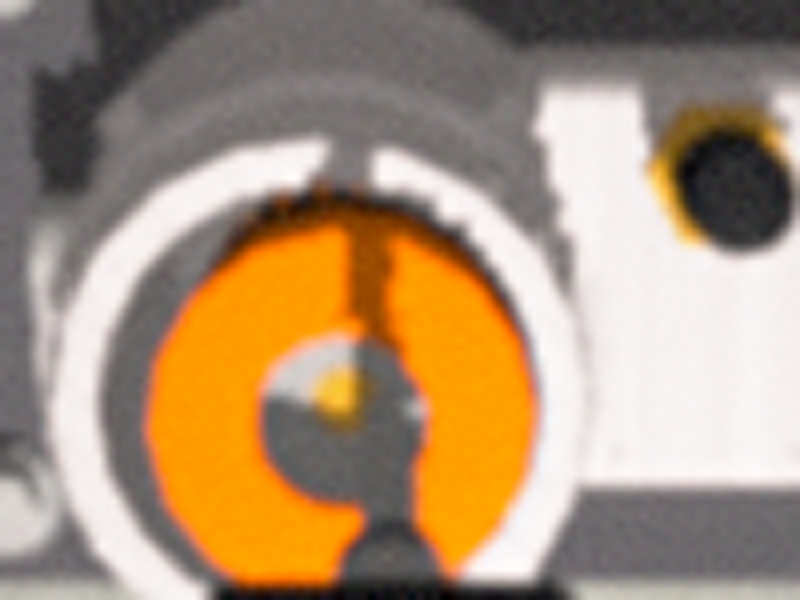

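```bash
python3 -m creep '[[[0,0,-0.25],[0,0,0]],[[0,0,-0.3],[0,0,0]],[[0,0,-0.35],[0,0,0]],[[0,0,-0.35],[0,0,0]],[[0,0,-0.35],[0,0,0]],[[0,0,-0.35],[0,0,0]],[[0,0,-0.35],[0,0,0]],[[0,0,-0.35],[0,0,0]],[[0,0,-0.35],[0,0,0]],[[0,0,-0.35],[0,0,0]],[[0,0,-0.35],[0,0,0]],[[0,0,-0.25],[0,0,0]]]' | egrep 'pos|force';python3 - <<'E'
from h import *
c=read_camera('wrist');crop(c,205,140,100,75,8,'wh12');c=read_camera('scene');crop(c,190,130,80,60,10,'sh12');print(read_state()['force'])
E
```

```text
tool_pos: [0.5548, -0.0424, 0.4923]
force: [-0.3, 0.3, -1.9]
[-0.43921017  0.07828504 -1.67719912]
```

View pics/wh12.png

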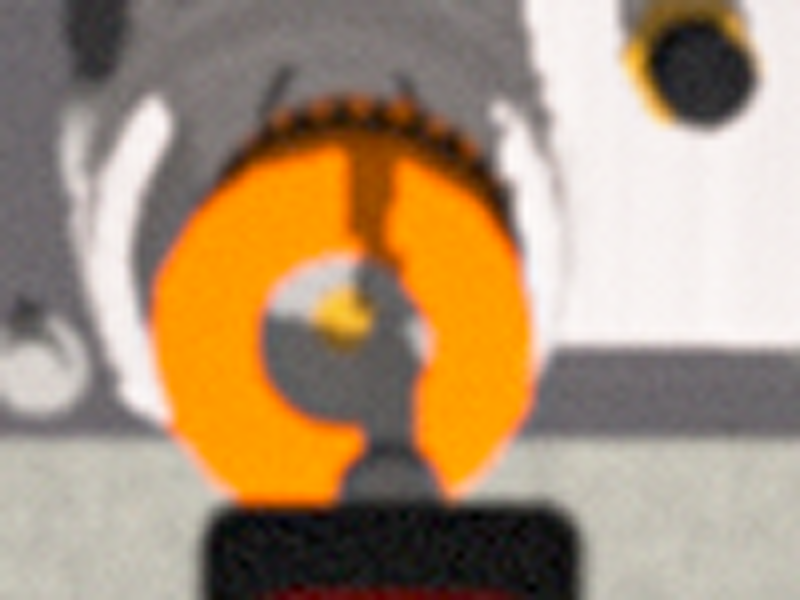

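View pics/sh12.png

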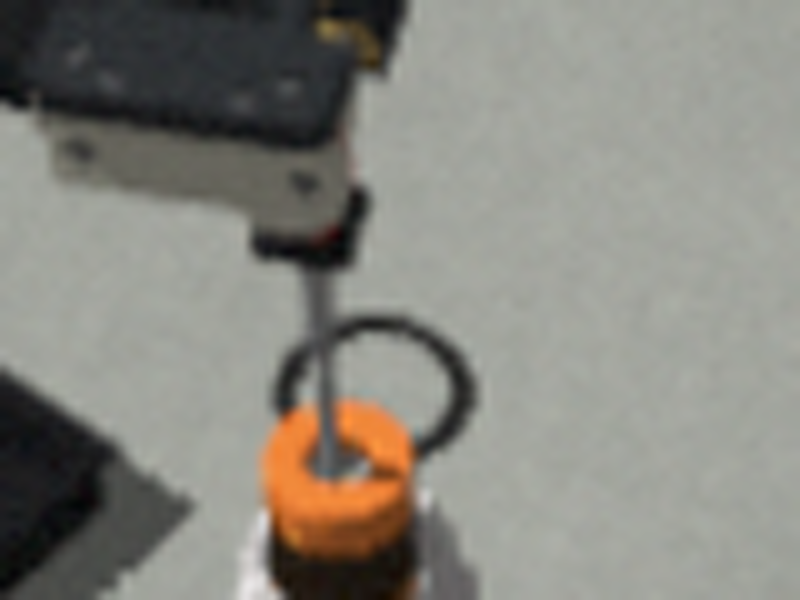

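```bash
python3 -m creep '[[[0,0,-0.2],[0,0,0]],[[0,0,-0.3],[0,0,0]],[[0,0,-0.3],[0,0,0]],[[0,0,-0.3],[0,0,0]],[[0,0,-0.3],[0,0,0]],[[0,0,-0.3],[0,0,0]],[[0,0,-0.3],[0,0,0]],[[0,0,-0.3],[0,0,0]],[[0,0,-0.3],[0,0,0]],[[0,0,-0.3],[0,0,0]],[[0,0,-0.3],[0,0,0]],[[0,0,-0.3],[0,0,0]]]' | egrep 'pos|force'
python3 -m creep '[[[0,0,-0.3],[0,0,0]],[[0,0,-0.3],[0,0,0]],[[0,0,-0.3],[0,0,0]],[[0,0,-0.3],[0,0,0]],[[0,0,-0.2],[0,0,0]],[[0,0,0],[0,0,0]]]' | egrep 'pos|force';python3 - <<'E'
from h import *
c=read_camera('wrist');crop(c,205,140,100,75,8,'wh13');c=read_camera('scene');crop(c,190,120,80,60,10,'sh13');print(read_state()['force'])
E
```

```text
tool_pos: [0.5548, -0.0424, 0.527]
force: [-0.6, -0.2, -2.7]
tool_pos: [0.5548, -0.0424, 0.5414]
force: [0.2, 0.4, -2.9]
[ 0.27375897  0.15091879 -1.99109058]
```

View pics/wh13.png

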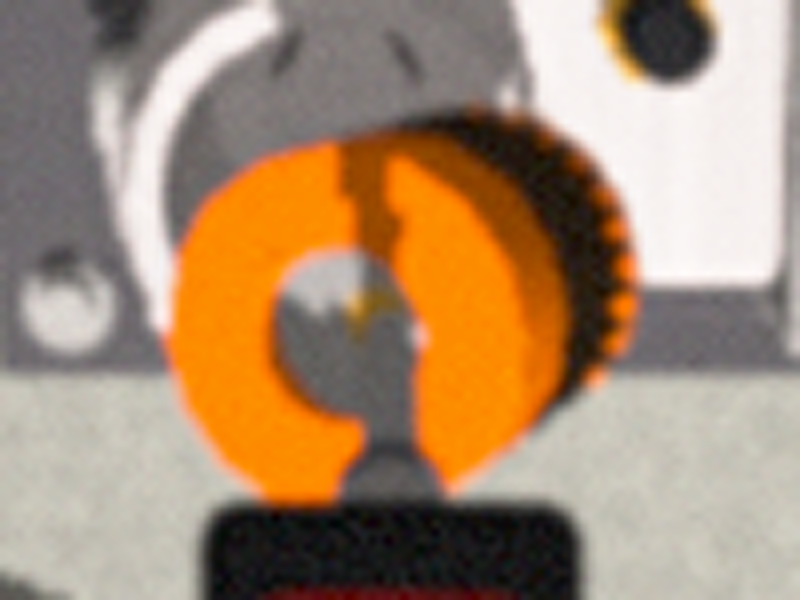

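View pics/sh13.png

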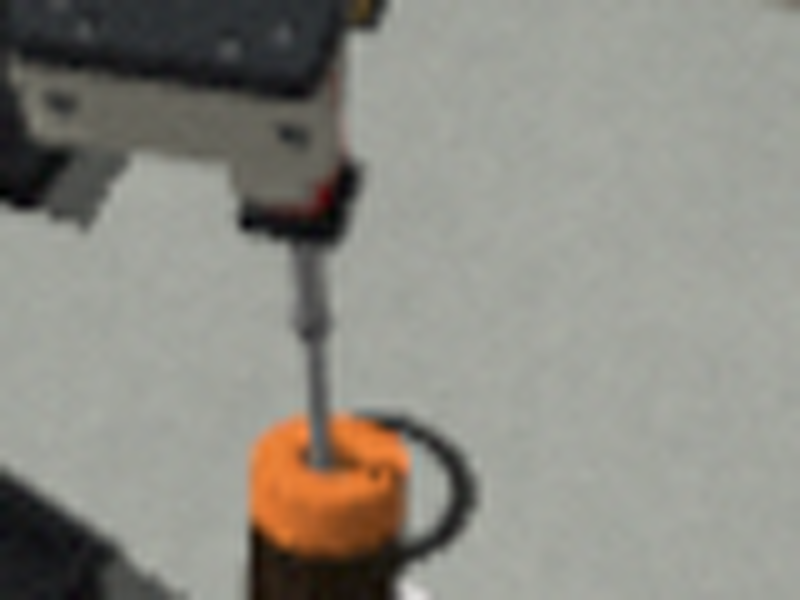

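The element hangs clear, tilted about 18°. Carrying it smoothly to the tray.

```bash
python3 -m creep '[[[-0.3,-0.08,0],[0,0,0]],[[-0.6,-0.16,0],[0,0,0]],[[-0.9,-0.24,0],[0,0,0]],[[-1.2,-0.32,0],[0,0,0]],[[-1.55,-0.41,0],[0,0,0]],[[-1.55,-0.41,0],[0,0,0]],[[-1.55,-0.41,0],[0,0,0]],[[-1.55,-0.41,0],[0,0,0]],[[-1.55,-0.41,0],[0,0,0]],[[-1.55,-0.41,0],[0,0,0]]]' | egrep 't:|pos|force'
python3 -m creep '[[[-1.55,-0.41,0],[0,0,0]],[[-1.55,-0.41,0],[0,0,0]],[[-1.55,-0.41,0],[0,0,0]],[[-1.55,-0.41,0],[0,0,0]],[[-1.2,-0.32,0],[0,0,0]],[[-0.9,-0.24,0],[0,0,0]],[[-0.6,-0.16,0],[0,0,0]],[[-0.4,-0.12,0],[0,0,0]],[[-0.1,-0.05,0],[0,0,0]],[[0,0,0],[0,0,0]]]' | egrep 't:|pos|force'
python3 - <<'E'
from h import *
go(.538,-.266)
c=read_camera('wrist');crop(c,0,0,512,384,1.5,'wt');c=read_camera('scene');crop(c,110,90,160,120,5,'st')
E
```

```text
t: 25.08
tool_pos: [0.545, -0.1714, 0.5406]
force: [-1.0, 0.3, -1.6]
t: 25.92
tool_pos: [0.538, -0.2663, 0.5408]
force: [-0.1, -0.0, -2.3]
pos [ 0.538  -0.2663  0.5408] need cm [0.03 0.   0.  ] yaw y 10.65 tilt [ 1.e-04  1.e-04 -1.e+00] F [-0.1 -0.  -2.3] M [-0.07 -0.12  0.05]
```

View pics/wt.png

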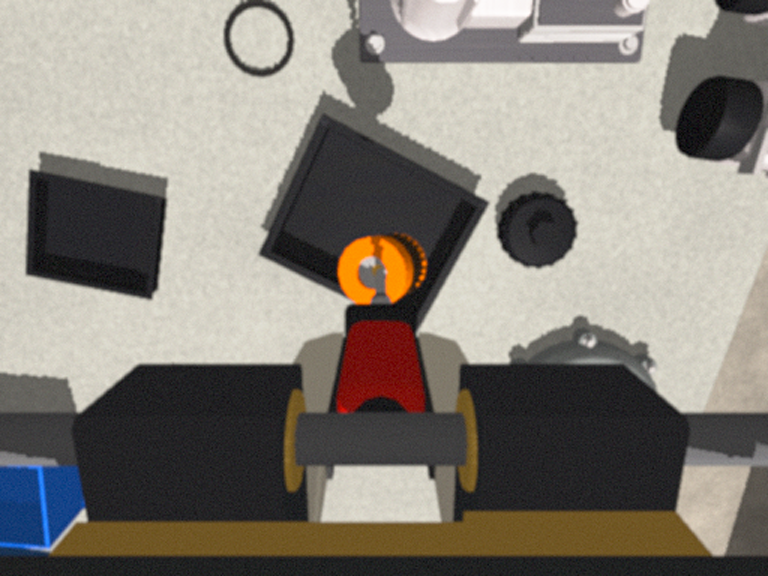

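View pics/st.png

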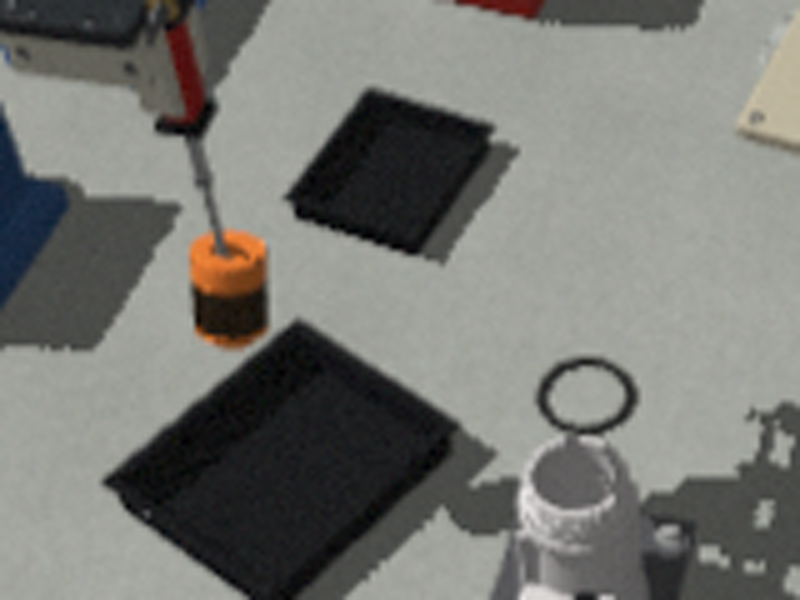

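```bash
python3 - <<'E'
from h import *
c=read_camera('wrist')
P=[onz(c,u/1.5,v/1.5,.032) for u,v in[(325,112),(487,203),(262,254)]]
print(P,(P[1]+P[2])/2)
E
```

```text
[array([ 0.46798716, -0.16765178,  0.032     ]), array([ 0.63722499, -0.22148447,  0.032     ]), array([ 0.42717001, -0.31284307,  0.032     ])] [ 0.5321975  -0.26716377  0.032     ]
```

```bash
python3 -m creep '[[[0,0,0.4],[0,0,0]],[[0,0,0.8],[0,0,0]],[[0,0,1.2],[0,0,0]],[[0,0,1.2],[0,0,0]],[[0,0,1.2],[0,0,0]],[[0,0,1.2],[0,0,0]],[[0,0,1.2],[0,0,0]],[[0,0,1.2],[0,0,0]],[[0,0,1.2],[0,0,0]],[[0,0,1.2],[0,0,0]],[[0,0,1],[0,0,0]],[[0,0,0.7],[0,0,0]]]' | egrep 't:|pos|force'
python3 -m creep '[[[0,0,0.5],[0,0,0]],[[0,0,0.3],[0,0,0]],[[0,0,0.2],[0,0,0]],[[0,0,0.2],[0,0,0]],[[0,0,0],[0,0,0]]]' | egrep 'pos|force'
python3 - <<'E'
from h import *
c=read_camera('wrist');crop(c,205,100,130,98,6,'wt2');c=read_camera('scene');crop(c,130,150,80,60,10,'st2')
E
```

```text
t: 27.07
tool_pos: [0.5378, -0.2663, 0.4139]
force: [-0.7, 0.0, -1.8]
tool_pos: [0.538, -0.2664, 0.4038]
force: [0.3, -0.8, -2.4]
```

View pics/wt2.png

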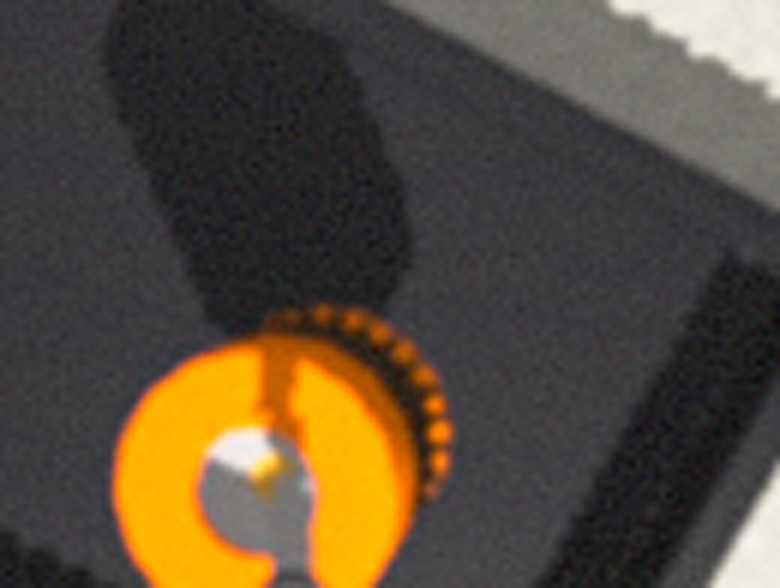

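View pics/st2.png

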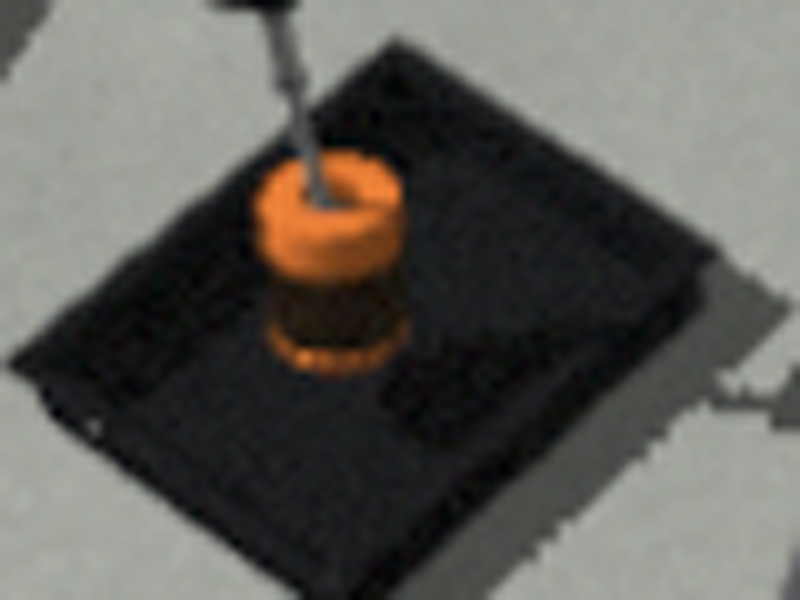

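```bash
python3 -m creep '[[[0,0,0.2],[0,0,0]],[[0,0,0.2],[0,0,0]],[[0,0,0.2],[0,0,0]],[[0,0,0.2],[0,0,0]],[[0,0,0.2],[0,0,0]],[[0,0,0.2],[0,0,0]],[[0,0,0.2],[0,0,0]],[[0,0,0.2],[0,0,0]],[[0,0,0.2],[0,0,0]]]' | egrep 'pos|force'
for i in 1 2 3 4; do python3 -m creep '[[[0,0,0.1],[0,0,0]],[[0,0,0.1],[0,0,0]],[[0,0,0.1],[0,0,0]]]' | egrep 'pos|force'; done
python3 - <<'E'
from h import *
c=read_camera('wrist');crop(c,205,130,130,98,6,'wt3');c=read_camera('scene');crop(c,130,150,80,60,10,'st3')
E
```

```text
tool_pos: [0.538, -0.2664, 0.3855]
force: [-0.7, 0.8, -1.8]
tool_pos: [0.538, -0.2664, 0.3827]
force: [-0.5, 0.2, -1.9]
tool_pos: [0.538, -0.2664, 0.3797]
force: [-0.5, -0.3, -2.4]
tool_pos: [0.5381, -0.2664, 0.3769]
force: [0.3, 0.3, -0.6]
tool_pos: [0.538, -0.2664, 0.3738]
force: [0.6, -0.1, -0.8]
```

View pics/wt3.png

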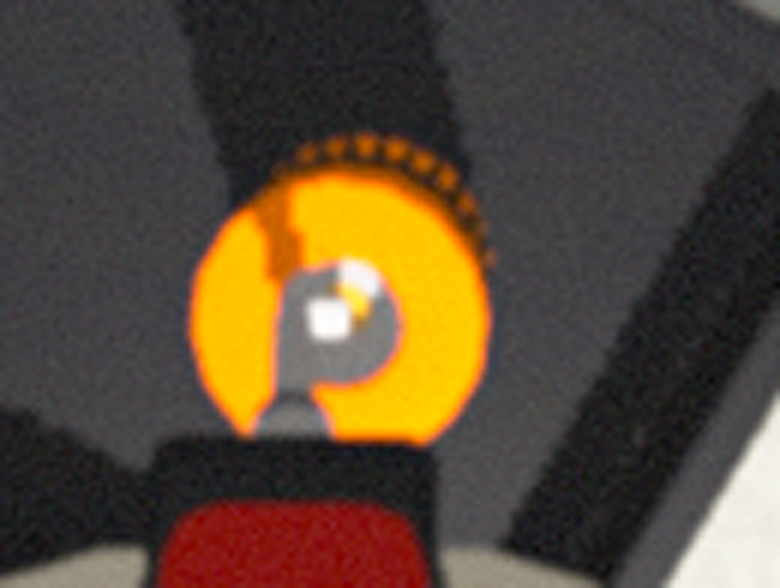

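View pics/st3.png

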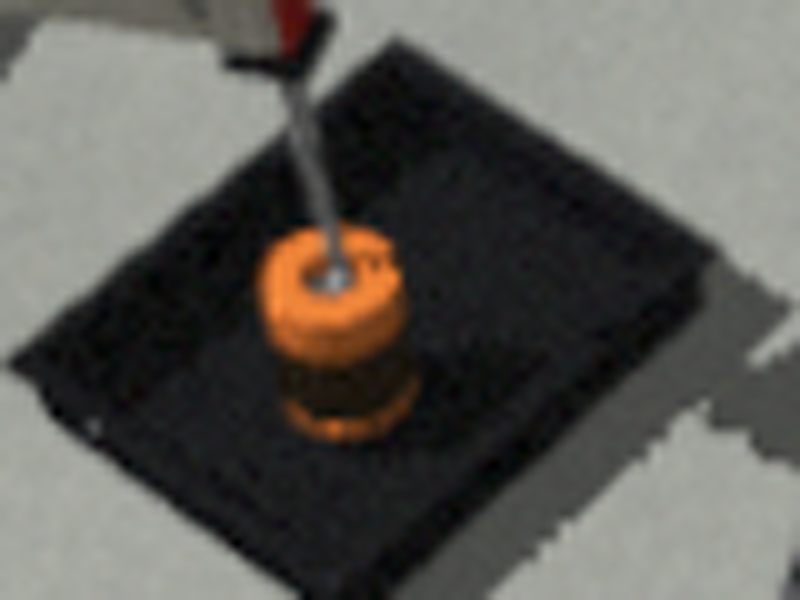

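```bash
python3 - <<'E'
from h import *
c=read_camera('wrist');im=c['img'].astype(int);r,g,b=im[...,0],im[...,1],im[...,2]
m=((r>1.8*b)&(r>200)).astype(np.uint8);m[:,:220]=0;m[:,300:]=0;m[205:]=0
cn=max(cv2.findContours(m,cv2.RETR_EXTERNAL,cv2.CHAIN_APPROX_NONE)[0],key=cv2.contourArea)
p=cn[:,0].astype(float);hull=cv2.convexHull(cn)[:,0];hull=hull[hull[:,1]<195]
e=cv2.fitEllipse(hull.astype(np.float32));print(e);ctr=onz(c,*e[0],.065);print(ctr, read_state()['force'])
vis=c['img'].copy()
for z,rad,col in((.065,.022,(0,255,0)),(.065,.010,(0,255,0)),(.007+.004,.022,(0,0,255))):
    pts=np.array([proj(c,(ctr[0]+rad*np.cos(a),ctr[1]+rad*np.sin(a),z)) for a in np.linspace(0,6.28,60)])
    cv2.polylines(vis,[np.round(pts*16).astype(int)],True,col,1,cv2.LINE_AA,4)
crop({'img':vis},205,130,130,98,6,'wt4')
E
```

```text
((261.2432861328125, 183.47100830078125), (49.24320602416992, 49.68169403076172), 124.8550796508789)
[ 0.54574996 -0.26526165  0.065     ] [-0.53436326  0.46845617 -0.00524008]
```

View pics/wt4.png

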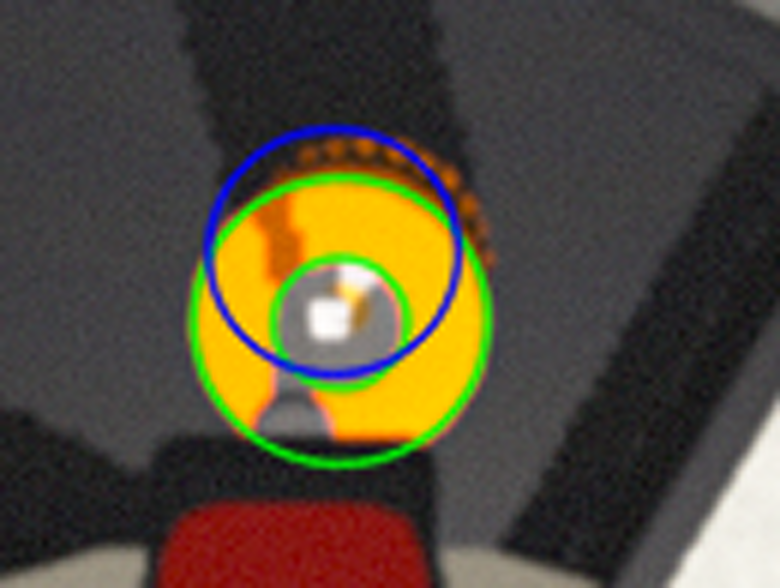

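The element is still leaning about 6°: the rod bears on the -y edge of the hole and stops it righting. Following with the rod toward +y to let it settle.

```bash
python3 -m creep '[[[0,0.1,0],[0,0,0]],[[0,0.1,0],[0,0,0]],[[0,0.1,0],[0,0,0]],[[0,0.1,0],[0,0,0]],[[0,0.1,0],[0,0,0]],[[0,0.1,0],[0,0,0]],[[0,0,0],[0,0,0]]]' | egrep 'pos|force'
cat > t.py <<'E'
from h import *
import sys
c=read_camera('wrist');im=c['img'].astype(int);r,g,b=im[...,0],im[...,1],im[...,2]
m=((r>1.8*b)&(r>200)).astype(np.uint8);m[:,:220]=0;m[:,300:]=0;m[205:]=0
cn=max(cv2.findContours(m,cv2.RETR_EXTERNAL,cv2.CHAIN_APPROX_NONE)[0],key=cv2.contourArea)
hull=cv2.convexHull(cn)[:,0];hull=hull[hull[:,1]<195]
e=cv2.fitEllipse(hull.astype(np.float32));ctr=onz(c,*e[0],.065);print(e,ctr, read_state()['force'])
s=read_state();R,_=cv2.Rodrigues(s['orientation']);print('tool',R.T@(ctr-s['tool_pos'])*1000)
vis=c['img'].copy()
for z,rad,col in((.065,.022,(0,255,0)),(.065,.010,(0,255,0)),(.007+.004,.022,(0,0,255))):
    pts=np.array([proj(c,(ctr[0]+rad*np.cos(a),ctr[1]+rad*np.sin(a),z)) for a in np.linspace(0,6.28,60)])
    cv2.polylines(vis,[np.round(pts*16).astype(int)],True,col,1,cv2.LINE_AA,4)
crop({'img':vis},205,130,130,98,6,sys.argv[1])
E
python3 t.py wt5
```

```text
tool_pos: [0.544, -0.2652, 0.3737]
force: [0.7, 0.7, -0.5]
((261.1697998046875, 183.94522094726562), (49.032039642333984, 49.650726318359375), 107.3303451538086) [ 0.5519735 -0.2646606  0.065    ] [-0.2277387  -0.30647564 -1.54519315]
tool [ -0.86521744   7.95008113 308.76793509]
```

View pics/wt5.png

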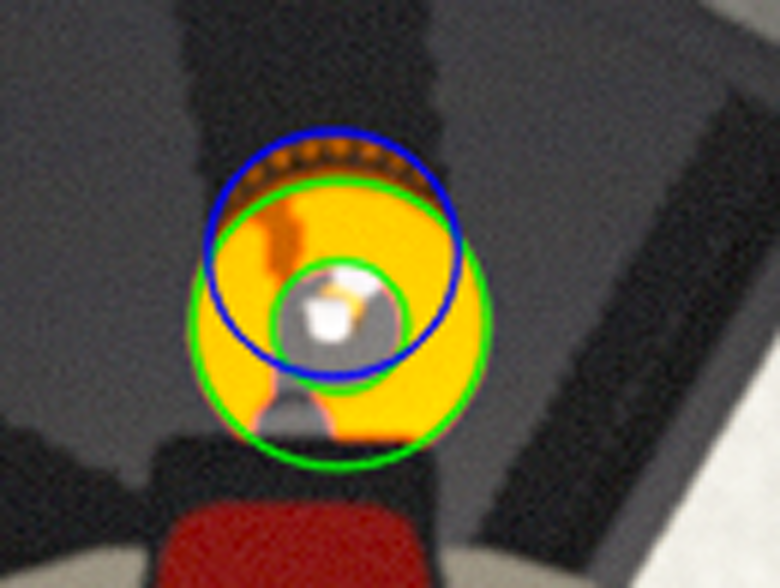

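Upright now. Moving the rod 4 mm toward the middle so it's clear of the edge, then lifting out.

```bash
python3 -m creep '[[[0,0.1,0],[0,0,0]],[[0,0.1,0],[0,0,0]],[[0,0.1,0],[0,0,0]],[[0,0.1,0],[0,0,0]],[[0,0,0],[0,0,0]]]' | egrep 'pos|force'
python3 t.py wt6
```

```text
tool_pos: [0.5479, -0.2645, 0.3737]
force: [0.0, -0.2, -0.7]
((257.2193908691406, 184.3263702392578), (49.11137008666992, 49.51734924316406), 86.62332153320312) [ 0.55242093 -0.26487583  0.065     ] [ 0.34707346  0.07979839 -0.23717916]
tool [ -1.23554923   4.39371359 308.686283  ]
```

View pics/wt6.png

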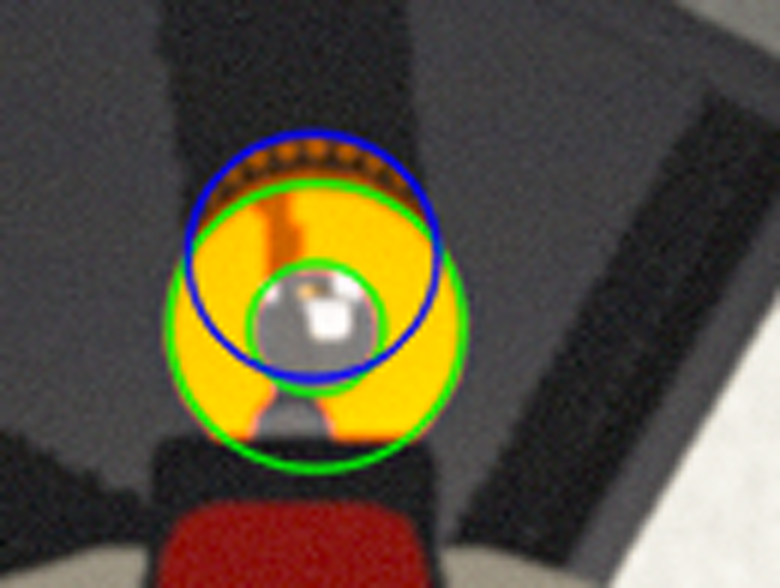

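```bash
python3 -m creep '[[[0,0.1,0],[0,0,0]],[[0,0,-0.1],[0,0,0]],[[0,0,-0.2],[0,0,0]],[[0,0,-0.2],[0,0,0]],[[0,0,-0.3],[0,0,0]],[[0,0,-0.3],[0,0,0]],[[0,0,-0.4],[0,0,0]],[[0,0,-0.5],[0,0,0]],[[0,0,0],[0,0,0]]]' | egrep 't:|pos|force'
python3 t.py wt7
```

```text
t: 31.33
tool_pos: [0.549, -0.2645, 0.3954]
force: [0.9, 0.8, -1.2]
((255.27700805664062, 178.33485412597656), (45.687049865722656, 46.35691452026367), 94.55461883544922) [ 0.5523627  -0.26483065  0.065     ] [ 0.14279916 -0.64287802 -0.3091555 ]
tool [ -0.59168189   2.81673374 329.86679218]
```

View pics/wt7.png

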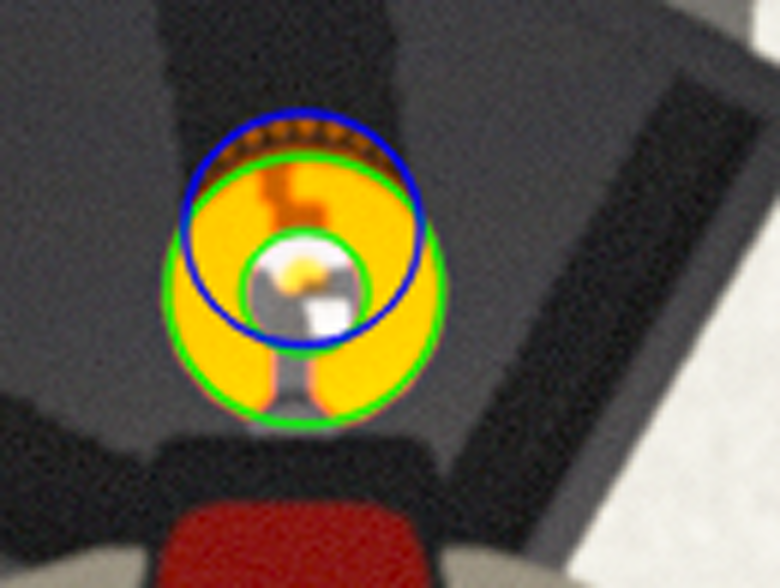

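Free of the element, which hasn't moved. Returning to the rack.

```bash
python3 -m creep '[[[0,0,-0.8],[0,0,0]],[[0,0,-1.5],[0,0,0]],[[0,0,-2],[0,0,0]],[[0,0,-2],[0,0,0]],[[0,0,-2],[0,0,0]],[[0,0,-2],[0,0,0]],[[0,0,-1],[0,0,0]],[[0,0,-0.4],[0,0,0]],[[0,0,0],[0,0,0]]]' | egrep 't:|pos|force'
python3 -c "
from h import *
go(.5326,.2829,.512)
c=read_camera('scene');crop(c,120,140,100,75,8,'st8')"
```

```text
t: 32.13
tool_pos: [0.5489, -0.2644, 0.5117]
force: [-0.5, 0.5, -1.3]
pos [ 0.5489 -0.2644  0.5117] need cm [54.09  8.51 -0.08] yaw y 10.64 tilt [-0.0011  0.0013 -1.    ] F [-0.5  0.5 -1.3] M [-0.05 -0.13  0.01]
```

View pics/st8.png

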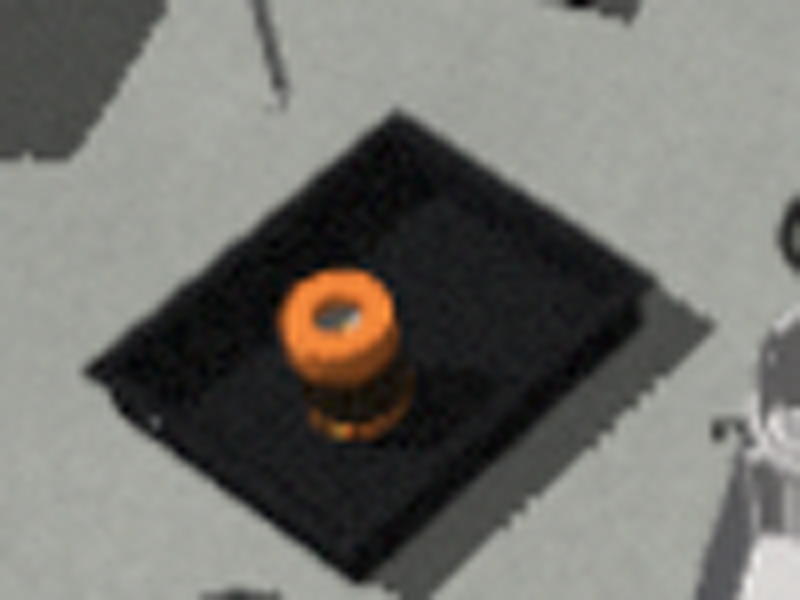

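```bash
python3 -m creep '[[[1,0.16,0],[0,0,0]],[[2,0.31,0],[0,0,0]],[[3.2,0.5,0],[0,0,0]],[[3.2,0.5,0],[0,0,0]],[[3.2,0.5,0],[0,0,0]],[[3.2,0.5,0],[0,0,0]],[[3.2,0.5,0],[0,0,0]],[[3.2,0.5,0],[0,0,0]],[[3.2,0.5,0],[0,0,0]],[[3.2,0.5,0],[0,0,0]],[[3.2,0.5,0],[0,0,0]],[[3.2,0.5,0],[0,0,0]]]' | egrep 't:|pos|force'
python3 -m creep '[[[3.2,0.5,0],[0,0,0]],[[3.2,0.5,0],[0,0,0]],[[3.2,0.5,0],[0,0,0]],[[3.2,0.5,0],[0,0,0]],[[2.6,0.41,0],[0,0,0]],[[1.8,0.28,0],[0,0,0]],[[1.2,0.19,0],[0,0,0]],[[0.5,0.1,0],[0,0,0]],[[0.2,0.05,0],[0,0,0]],[[0,0,0],[0,0,0]],[[0,0,0],[0,0,0]]]' | egrep 't:|pos|force'
python3 -c "
from h import *
go(.5326,.2829,.512)
c=read_camera('wrist');crop(c,225,150,60,45,13,'wq')
print(read_state()['opening'])"
```

```text
t: 33.18
tool_pos: [0.537, 0.0919, 0.5091]
force: [0.1, -0.5, -1.2]
t: 34.1
tool_pos: [0.5326, 0.2821, 0.5106]
force: [1.2, 0.2, -1.0]
pos [0.5326 0.2821 0.5106] need cm [ 0.07  0.01 -0.14] yaw y 10.59 tilt [-4.e-04 -2.e-04 -1.e+00] F [ 1.2  0.2 -1. ] M [-0.06 -0.07  0.04]
0.02331126812887776
```

View pics/wq.png

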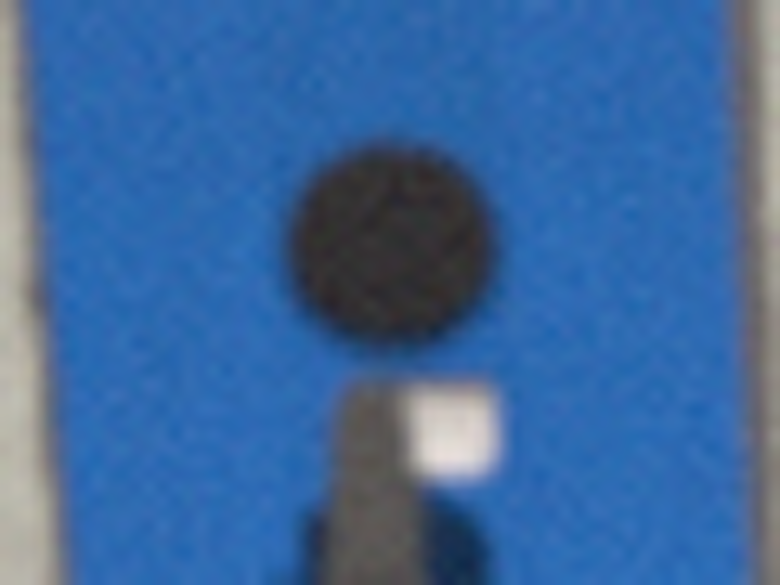

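```bash
python3 -m creep '[[[0.07,0,0.5],[0,0,0]],[[0,0,1],[0,0,0]],[[0,0,1.3],[0,0,0]],[[0,0,1.3],[0,0,0]],[[0,0,1],[0,0,0]],[[0,0,0.6],[0,0,0]],[[0,0,0],[0,0,0]],[[0,0,0],[0,0,0]]]' | egrep 't:|pos|force'
python3 -c "
from h import *
go(.5326,.2829)
c=read_camera('wrist');crop(c,215,150,80,60,10,'wq2')
c=read_camera('scene');crop(c,305,180,60,45,13,'sq2')"
```

```text
t: 34.82
tool_pos: [0.5322, 0.2837, 0.4531]
force: [-0.8, -0.0, -1.3]
pos [0.5322 0.2837 0.4531] need cm [-0.09  0.03 -0.  ] yaw y 10.64 tilt [-2.0e-04 -1.1e-03 -1.0e+00] F [-0.8 -0.  -1.3] M [-0.03 -0.18  0.05]
```

View pics/wq2.png

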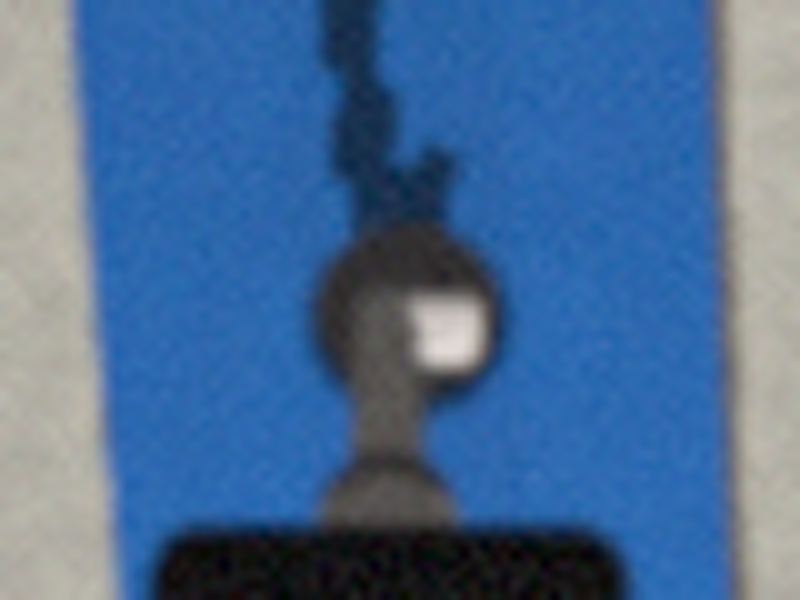

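View pics/sq2.png

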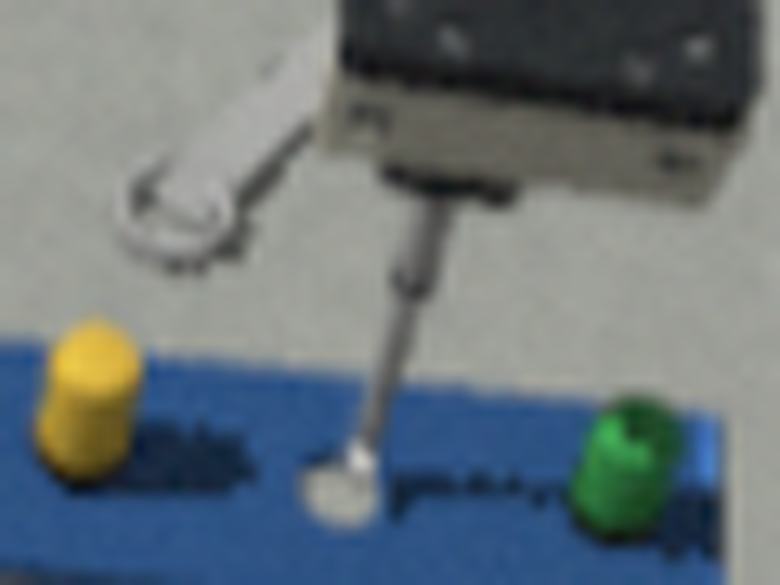

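```bash
python3 -m creep '[[[-0.1,-0.1,0],[0,0,0]],[[0,0,0.3],[0,0,0]],[[0,0,0.3],[0,0,0]],[[0,0,0.2],[0,0,0]],[[0,0,0],[0,0,0]]]' | egrep 't:|pos|force'
python3 -c "
from h import *
go(.5326,.2829)
c=read_camera('wrist');crop(c,215,150,80,60,10,'wq3')"
```

```text
t: 35.33
tool_pos: [0.5314, 0.2825, 0.4449]
force: [1.0, -0.2, -0.4]
pos [0.5314 0.2825 0.4449] need cm [ 0.02  0.13 -0.  ] yaw y 10.64 tilt [-2.e-04 -1.e-03 -1.e+00] F [ 1.  -0.2 -0.4] M [-0.07 -0.11  0.06]
```

View pics/wq3.png

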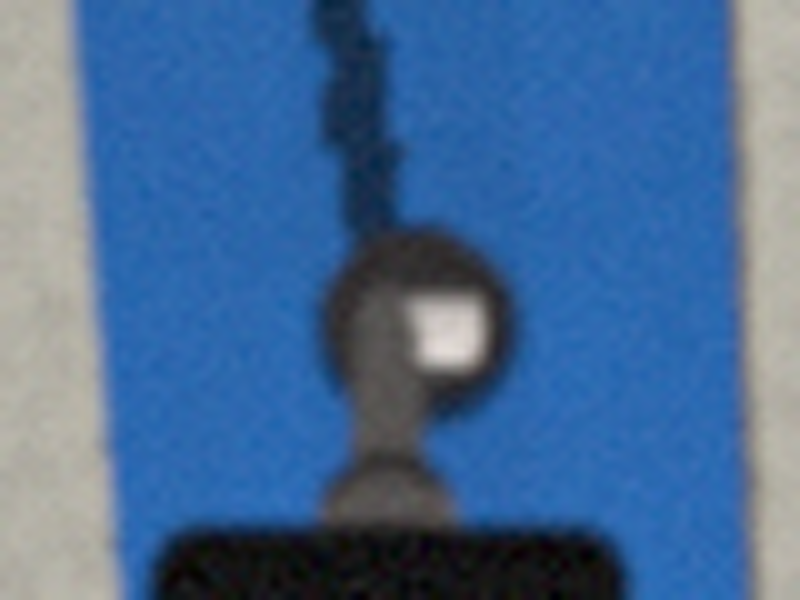

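```bash
for i in 1 2 3 4; do python3 -m creep '[[[0,0,0.15],[0,0,0]],[[0,0,0.15],[0,0,0]],[[0,0,0.15],[0,0,0]]]' | egrep 'pos|force'; done
```

```text
tool_pos: [0.5315, 0.2826, 0.4411]
force: [-0.1, 0.4, -0.6]
tool_pos: [0.5315, 0.2826, 0.4366]
force: [-0.0, 0.0, -1.2]
tool_pos: [0.5315, 0.2826, 0.4321]
force: [-0.4, 0.2, -1.6]
tool_pos: [0.5315, 0.2825, 0.4276]
force: [0.1, 0.4, -1.5]
```

```bash
for i in 1 2; do python3 -m creep '[[[0,0,0.3],[0,0,0]],[[0,0,0.3],[0,0,0]],[[0,0,0.3],[0,0,0]],[[0,0,0.3],[0,0,0]],[[0,0,0.3],[0,0,0]]]' | egrep 'pos|force'; done
python3 -m creep '[[[0,0.15,0.4],[0,0,0]],[[0.06,0.15,0.4],[0,0,0]],[[0,0,0.4],[0,0,0]],[[0,0,0.4],[0,0,0]],[[0,0,0.4],[0,0,0]],[[0,0,0],[0,0,0]]]' | egrep 'pos|force'
python3 -c "
from h import *
go(.5345,.2833,.3307)
c=read_camera('wrist');crop(c,180,130,150,112,5,'wq4')"
```

```text
tool_pos: [0.5315, 0.2825, 0.4123]
force: [0.3, 0.1, -1.0]
tool_pos: [0.5315, 0.2826, 0.3974]
force: [-0.5, -0.2, -0.3]
tool_pos: [0.5341, 0.2836, 0.3764]
force: [1.0, 1.0, -1.7]
pos [0.5341 0.2836 0.3764] need cm [-0.04  0.05  4.57] yaw y 10.64 tilt [-4.0e-04 -1.8e-03 -1.0e+00] F [ 1.   1.  -1.7] M [-0.08 -0.11  0.03]
```

View pics/wq4.png

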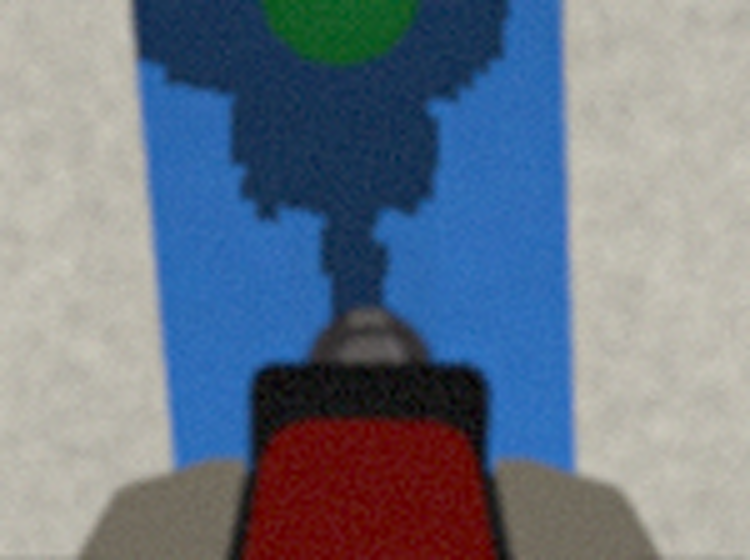

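Tube entering the hole without contact force. Lowering to seat the collar (original TCP z 0.3307).

```bash
python3 -m creep '[[[-0.03,0.05,0.5],[0,0,0]],[[0,0,0.6],[0,0,0]],[[0,0,0.6],[0,0,0]],[[0,0,0.6],[0,0,0]],[[0,0,0.6],[0,0,0]],[[0,0,0.5],[0,0,0]],[[0,0,0.4],[0,0,0]],[[0,0,0.3],[0,0,0]],[[0,0,0.2],[0,0,0]],[[0,0,0],[0,0,0]]]' | egrep 'pos|force'
python3 -m creep '[[[0,0,0.05],[0,0,0]],[[0,0,0.05],[0,0,0]],[[0,0,0],[0,0,0]]]' | egrep 'pos|force'
python3 -m creep '[[[0,0,0.05],[0,0,0]],[[0,0,0],[0,0,0]]]' | egrep 'pos|force'
python3 -m creep '[[[0,0,0.05],[0,0,0]],[[0,0,0],[0,0,0]]]' | egrep 'pos|force'
```

```text
tool_pos: [0.5348, 0.2835, 0.3342]
force: [0.3, 0.5, -2.1]
tool_pos: [0.535, 0.2835, 0.334]
force: [-0.2, -0.6, -1.3]
tool_pos: [0.5349, 0.2835, 0.3334]
force: [0.7, -0.6, -0.6]
tool_pos: [0.5349, 0.2835, 0.3327]
force: [0.6, -1.0, -0.6]
```

```bash
for i in 1 2 3 4; do python3 -m creep '[[[0,0,0.05],[0,0,0]],[[0,0,0],[0,0,0]]]' | egrep 'pos|force'; done
```

```text
tool_pos: [0.5349, 0.2835, 0.3321]
force: [0.1, -0.4, -1.7]
tool_pos: [0.5348, 0.2835, 0.3316]
force: [-0.2, 0.3, -1.3]
tool_pos: [0.5348, 0.2835, 0.3311]
force: [0.0, 0.4, -0.5]
tool_pos: [0.5349, 0.2835, 0.3307]
force: [-0.1, -1.1, -1.5]
```

```bash
for i in 1 2 3; do python3 -m creep '[[[0,0,0.04],[0,0,0]],[[0,0,0],[0,0,0]]]' | egrep 'pos|force'; done
```

```text
tool_pos: [0.5349, 0.2835, 0.3307]
force: [-0.6, 0.3, 2.2]
tool_pos: [0.5349, 0.2835, 0.3307]
force: [-3.4, -1.6, 5.0]
tool_pos: [0.5348, 0.2835, 0.3306]
force: [-4.6, -1.4, 7.4]
```

Seated at z 0.3307, with contact at 7 N. Backing off 1 mm to relieve the load, then opening.

```bash
python3 -m creep '[[[0,0,-0.08],[0,0,0]],[[0,0,0],[0,0,0]]]' | egrep 'pos|force'; python3 -m creep '[[[0,0,0],[0,0,0]],[[0,0,0],[0,0,0]],[[0,0,0],[0,0,0]],[[0,0,0],[0,0,0]],[[0,0,0],[0,0,0]],[[0,0,0],[0,0,0]],[[0,0,0],[0,0,0]],[[0,0,0],[0,0,0]],[[0,0,0],[0,0,0]],[[0,0,0],[0,0,0]]]' 80 | egrep 'force|open'
python3 -m creep '[[[0,0,0],[0,0,0]],[[0,0,0],[0,0,0]],[[0,0,0],[0,0,0]],[[0,0,0],[0,0,0]]]' | egrep 'force|open'
python3 -c "
from h import *
c=read_camera('wrist');crop(c,0,0,512,384,1.5,'wo')"
```

```text
tool_pos: [0.535, 0.2835, 0.3307]
force: [-1.8, 0.1, 3.0]
force: [0.4, 0.1, -0.3]
opening: 0.0743
force: [0.4, 0.2, 0.3]
opening: 0.0744
```

View pics/wo.png

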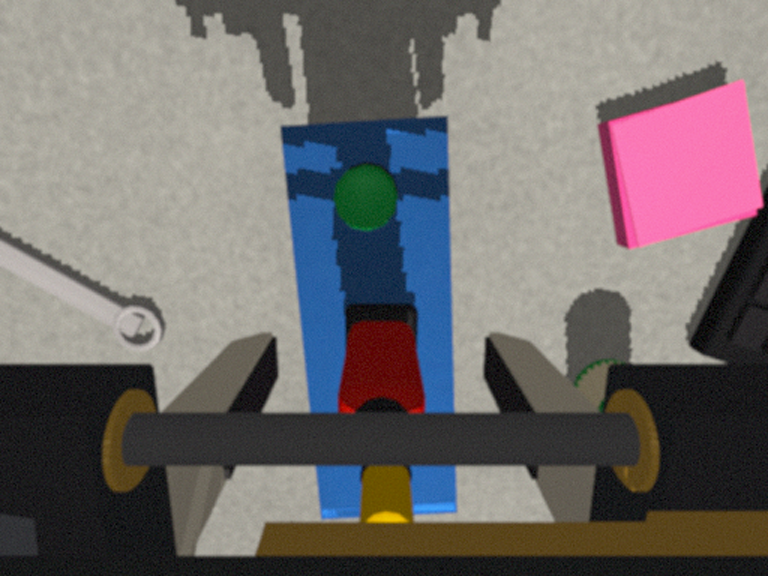

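Released, with the pick upright and fingers well clear. Backing straight up.

```bash
python3 -m creep '[[[0,0,-0.5],[0,0,0]],[[0,0,-1],[0,0,0]],[[0,0,-1.5],[0,0,0]],[[0,0,-2],[0,0,0]],[[0,0,-2],[0,0,0]],[[0,0,-2],[0,0,0]],[[0,0,-2],[0,0,0]],[[-2,0,-1],[0,0,0]],[[-2,0,0],[0,0,0]],[[0,0,0],[0,0,0]],[[0,0,0],[0,0,0]],[[0,0,0],[0,0,0]]]'
python3 -c "
from h import *
c=read_camera('wrist');crop(c,0,0,512,384,1.5,'f1')
c=read_camera('scene');crop(c,100,90,280,210,2.8,'f2')
c=read_camera('top');crop(c,100,80,300,220,2.6,'f3')"
```

```text
t: 42.73
tool_pos: [0.5421, 0.2444, 0.4507]
orientation: [-2.006, -2.417, -0.001]
force: [-0.1, -0.2, 0.2]
opening: 0.0743
```

View pics/f1.png

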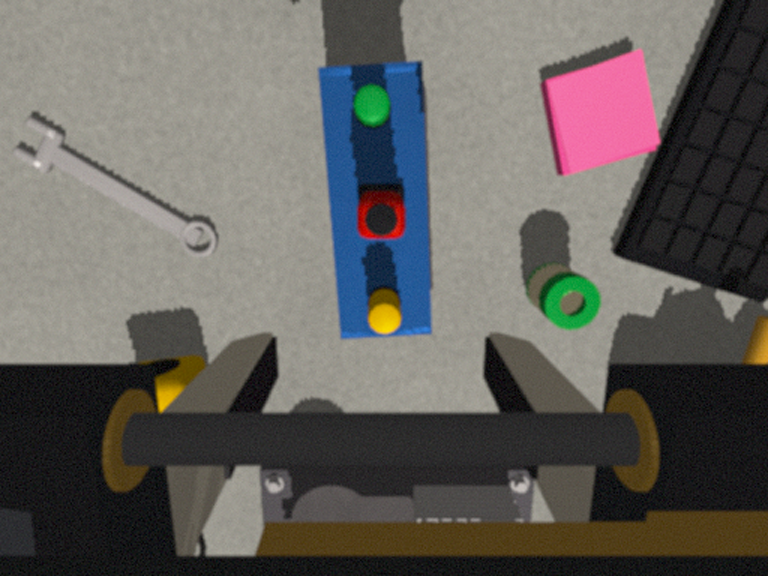

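View pics/f2.png

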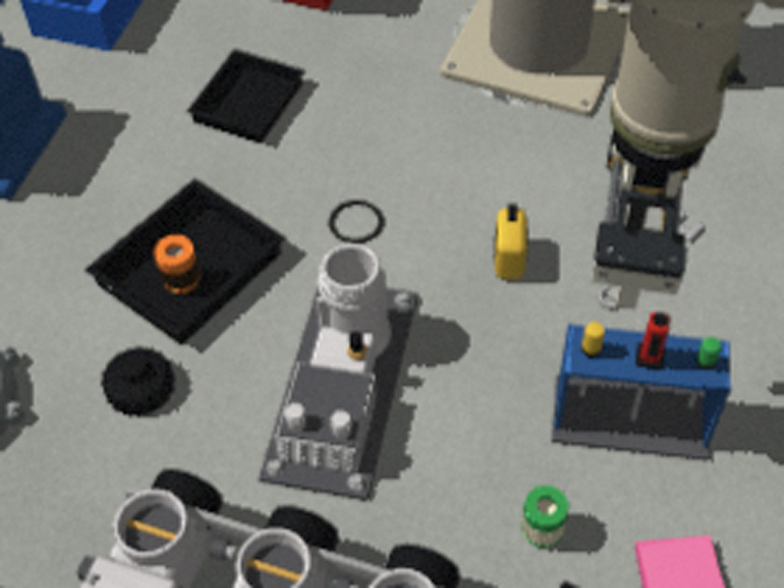

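View pics/f3.png

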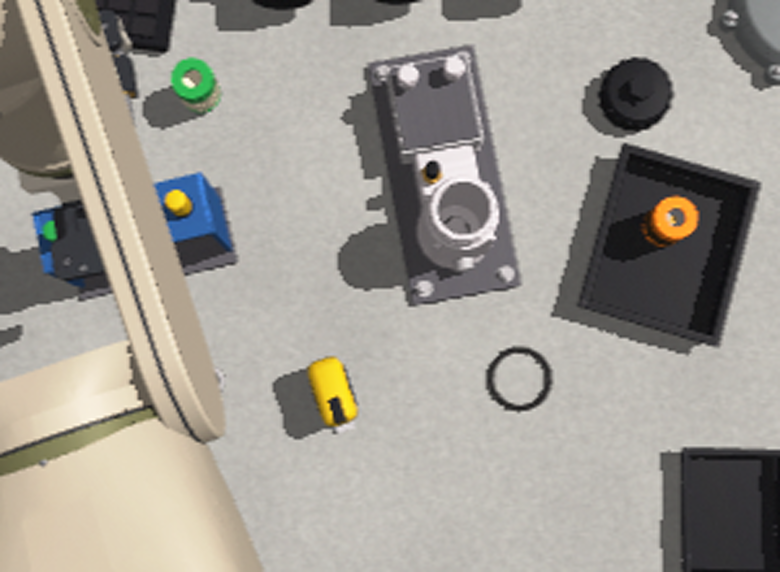

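The pictures show the pick hanging upright in the middle hole, the element standing upright in the large tray, the housing empty and the other things where they were. Handing in.

```bash
python3 -c "
from plant import *
print(close_job())"
```

```text
the job is handed in; nothing more can be done
None
```

The old filter element is out of the housing and standing upright in the larger drain tray. The pick is back in the middle hole of its rack, and I handed the job in at about 43 s.

**How it went:**
- I found the valve disc by touch, which put the rod's end about 111 mm below the collar. I then slid the toe under the lip and lifted.
- The seal let go after about 6 to 7 mm, with a highest force reading of 8.6 N.
- The highest reading anywhere was 7 to 9 N. The other peak was seating the pick's collar on the rack.
- Only the pick touched the element.

**Last checks:** The final wrist, scene and top pictures show the pick seated, the element upright and well inside the tray walls, the housing empty and the gripper clear. The other things on the bench look unmoved by eye; I did not re-measure them.

**What did not go cleanly:**
- **In the bore:** halfway up, the toe's hold on the lip shrank to about 1 mm because I had eased the hook sideways. I moved it back and regained about 4 mm before lifting on.
- **In the tray:** the toe slipped out by itself as the element touched down, and the element leaned about 6° against the rod. Moving the rod sideways let it stand upright before I drew the pick out.

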